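Line up the paint tins and lock their carrier

TASK

Get the paint tins ready for the spray job: roll each tin round on its turntable by its lid edge until its label faces squarely to the front of the rail. Clear the wooden chocks off the rail into the blue bin, slide the carrier fully home against the blue stop, then lock it there by laying the yellow keeper plate flat on the rails, its hole down over the brass pin and its black grip away from the carrier. Tip no tin over and leave the aerosol can and the grey pot alone.

Things in the scene. Friction and masses are not known exactly. Their poses are not given: they have to be found in the camera images.
- rail: Grey slide rail fixed to the table: bed 100 x 500 mm, with two flat steel rails along it (tops 22 mm above the table, 84 mm across overall). Origin on the table under its centre line, 5 mm nearer the stop than the bed's middle. Its y axis runs along the rail towards the blue end stop, -x is its front (robot's side), z up.
- carrier (a joint): How far the aluminium carrier has slid along the rail towards the blue stop (m): 0 at the start, 0.150 fully home. About 3 N of friction; it stays where it is left and cannot come off the rail.
- carrier_top (a point): Centre of the carrier's deck top, 50 mm above the table; moves with the carrier. Deck 318 mm long, 108 mm wide. Three turntables on its centre line, 104 mm apart, each with a raised lip that holds one tin; they turn both ways without limit, with slight friction (0.02 Nm, under 1 N at the lid lugs), and stay where they are left.
- push_plate (a point): Centre of the outer face (rail -y side) of the carrier's upright push plate, 95 mm above the table; moves with the carrier. The plate is 70 mm wide, 6 mm thick, stands on the deck's end away from the blue stop and reaches 122 mm above the table; push its outer face towards the stop. The deck ends flush with this face; at the start it stands 10 mm inside the rail bed's open end.
- pin_tip (a point): Top of the fixed brass pin, 36 mm above the table (14 mm above the rail tops), 16 mm diameter with a tapered tip, on the rail's centre line near its open end. Hidden under the carrier until that has slid home.
- keeper_hole (a point): Centre of the 22 mm hole, at the plate's upper face, in the keeper: a loose yellow plate 84 x 120 x 6 mm, 160 g, with an upright black grip. Its y runs along the 120 mm from grip to hole (25 mm either side of the middle), z up. Seated: flat on the steel rails, this point 28 mm above the table, axes parallel to the rail's, end 8 mm from the carrier.
- keeper_grip (a point): Centre of the keeper's upright black grip, 14 mm thick (x), 44 mm long (y), top 47 mm above the plate's underside; this point is 26 mm above the underside and 50 mm from the hole. Same axes as keeper_hole. Pinch it across its 14 mm from above.
- tin_blue_label (a point): Middle of the label (white paper, blue band) on the blue paint tin's side, 44 mm from its axis, 33 mm above its underside. Tin's -x points out through the label, z up; it faces front when tin and rail axes are parallel. Tin: 88 mm across (too wide for a gripper), 66 mm high, 300 g, loose on a turntable and turning with it, its underside 56 mm above the table. May be absent.
- tin_blue_lid (a point): Centre of the blue tin's flat lid, 122 mm above the table. Same axes as the label. Three black lugs on the lid, 12 mm high, 9 mm thick, from 21 to 41 mm from the axis, at 60, 180 and 300 degrees from the label: a closed fingertip set between two lugs can push one round. A white mark near the lid's edge shows the label's side. May be absent.
- tin_green_label (a point): Middle of the label (white paper, green band) on the green paint tin's side, 44 mm from its axis, 33 mm above its underside. Tin's -x points out through the label, z up; it faces front when tin and rail axes are parallel. Tin: 88 mm across (too wide for a gripper), 66 mm high, 300 g, loose on a turntable and turning with it, its underside 56 mm above the table. May be absent.
- tin_green_lid (a point): Centre of the green tin's flat lid, 122 mm above the table. Same axes as the label. Three black lugs on the lid, 12 mm high, 9 mm thick, from 21 to 41 mm from the axis, at 60, 180 and 300 degrees from the label: a closed fingertip set between two lugs can push one round. A white mark near the lid's edge shows the label's side. May be absent.
- tin_red_label (a point): Middle of the label (white paper, red band) on the red paint tin's side, 44 mm from its axis, 33 mm above its underside. Tin's -x points out through the label, z up; it faces front when tin and rail axes are parallel. Tin: 88 mm across (too wide for a gripper), 66 mm high, 300 g, loose on a turntable and turning with it, its underside 56 mm above the table. May be absent.
- tin_red_lid (a point): Centre of the red tin's flat lid, 122 mm above the table. Same axes as the label. Three black lugs on the lid, 12 mm high, 9 mm thick, from 21 to 41 mm from the axis, at 60, 180 and 300 degrees from the label: a closed fingertip set between two lugs can push one round. A white mark near the lid's edge shows the label's side. May be absent.
- chock_a_mid (a point): Centre of a loose wooden chock, 48 x 65 x 42 mm (its x, y, z; this point 21 mm above its underside), lying on the rail's bed between the two steel rails (underside 10 mm above the table, rails 4 mm away on either side and 12 mm high) in the carrier's way. At the start its y axis lies roughly along the rail; pinch it across its 48 mm from above. May be absent.
- chock_b_mid (a point): Centre of a loose wooden chock, 48 x 65 x 42 mm (its x, y, z; this point 21 mm above its underside), lying on the rail's bed between the two steel rails (underside 10 mm above the table, rails 4 mm away on either side and 12 mm high) in the carrier's way. At the start its y axis lies roughly along the rail; pinch it across its 48 mm from above. May be absent.
- bin_in (a point): Centre of the inner floor, 12 mm above the table, of the blue open bin fixed on the table: outside 124 mm (x) by 170 mm (y), walls 4 mm thick, rim 44 mm above the table. Room for both chocks side by side along y, each with its y axis along the bin's x or y.
- grey_can: Bystander: grey aerosol can standing at the left beyond the wheel, 66 x 66 x 136 mm; origin at its underside. Leave alone.
- pot: Bystander: the grey turned pot, 62 x 62 x 49 mm; origin at its underside. Leave alone.

How it is judged:
At the end, for the whole second after the job is handed in: Tins present: upright on their turntables, labels to the rail's front within 0.2 rad. Chocks present: in the bin. Carrier beyond 0.145 m, at rest. Keeper flat on the rails (upper face under 30.5 mm), hole within 6 mm of the pin, along the rail within 0.25 rad, grip away from the carrier (angle between the x axis of each of tin_blue_label, tin_green_label, tin_red_label and the x axis of rail, either way round below 0.2 rad and x of each of tin_blue_label, tin_green_label, tin_red_label in the frame of rail below -0.03 m and height (world z) of each of tin_blue_label, tin_green_label, tin_red_label below 0.095 m and angle between each of tin_blue_label, tin_green_label, tin_red_label, keeper_hole's own z axis and vertical below 0.06 rad and x of chock_a_mid in the frame of bin_in between -0.058 and 0.058 m and y of chock_a_mid in the frame of bin_in between -0.081 and 0.081 m and height (world z) of each of chock_a_mid, chock_b_mid below 0.075 m and x of chock_b_mid in the frame of bin_in between -0.058 and 0.058 m and y of chock_b_mid in the frame of bin_in between -0.081 and 0.081 m and value of joint carrier above 0.145 m and velocity of joint carrier below 0.005 m/s and horizontal distance between keeper_hole and pin_tip below 0.006 m and height (world z) of keeper_hole below 0.0305 m and angle between the y axis of keeper_hole and the y axis of rail, either way round below 0.25 rad and y of keeper_grip in the frame of rail below -0.165 m); the robot touches nothing.
It fails at once if the blue tin is tipped over (angle between tin_blue_lid's own z axis and vertical above 0.5 rad).
It fails at once if the green tin is tipped over (angle between tin_green_lid's own z axis and vertical above 0.5 rad).
It fails at once if the red tin is tipped over (angle between tin_red_lid's own z axis and vertical above 0.5 rad).
It fails at once if the aerosol can is displaced by more than 3 cm (distance of grey_can from where it was at the start of the episode above 0.03 m).
It fails at once if the grey pot is displaced by more than 3 cm (distance of pot from where it was at the start of the episode above 0.03 m).
Of tin_blue, tin_green, tin_red only 2 to 3 are there at a start; the rules pass over those that are not, and their reading is None.
Of chock_a, chock_b only 1 to 2 are there at a start; the rules pass over those that are not, and their reading is None.
At some moment in a run one of keeper may be knocked a few centimetres aside while the robot is not near it.
Once in a run the grip may slacken for a moment while it holds something.
It also fails if it takes over 210 s, if anything falls off the work surface, if the arm or the gripper's body presses on something with over 40 N, if the wrist force passes 120 N, or if a joint passes its speed limit or range.

ROBOT

A 6-joint arm with a two-finger parallel gripper is mounted at the origin on the work surface; the furniture and walls round the work are solid. World frame = base frame: x ahead of the robot, y to its left, z up, the work surface at z = 0. Lengths are in m, angles in rad, forces in N, time in s.
With the tool pointing down it reaches from about 0.3 to 0.875 m from the base axis. Payload 6.4 kg.
Tool frame: the origin (TCP) lies at the very end of the fingers, on their centre line; the grasp point (between the pads) lies 19 mm behind it; x points along the fingers, y is the direction in which the jaws open and shut, and the axes are right-handed (so a half turn about x gives the same grasp; the last joint's range is limited). The gripper opens to 85 mm and grips with 20 to 120 N. Pads are 22 mm wide; open, the fingers measure 114 mm over their backs; the gripper's body (76 mm by 85 mm) begins 54 mm behind the grasp point. The pads swing forward as they close: fully open they stand 13 mm farther back than shut.
Start: joints at [-0.206, 0.181, 1.607, -0, 1.354, -0.206], TCP at [0.575, 0, 0.231] pointing down, gripper open.
Joint ranges: [-2.99, 2.99], [-0.89, 2.07], [0.3, 2.58], [-1.14, 4.28], [0, 2.63], [-3.12, 3.12]. Speed limits (rad/s): [2.57, 2.57, 3.01, 3.14, 3.14, 3.14].

INTERFACE

Orientations are given as a unit quaternion [x, y, z, w].
In Python, from rig import get_state, get_image, camera_params, sign_off gives the robot as it stands. The module is installed in compiled form; this text tells all that it offers.
- The arm moves only by the tool jog_arm, never from a script. Its argument "commands" is a list that holds one entry, the list of rows, each a list of 7 numbers: the opening in per cent of the stroke, from 0 (shut) to 100 (fully open), then the shift along the tool's x, y, z in mm, then the turn, a rotation vector about the tool's x, y, z in degrees. A call has 1 to 10 rows; each row shifts and turns the commanded pose from where the row before left it, along the tool's axes as they then stand; what a row does not reach is not made up. A row lasts 1/10 s, in which the tool goes at most 50 mm and 8.59 degrees, less where a joint would pass 70% of its speed; a pose out of reach is approached as far as the arm can. A call with a gripper value outside its range is refused whole. The fingers move at their own pace and stop on an object; "force" is the grip in N (left out, the last holds). Time passes only in rows, so rows that do not move let the fingers close. It gives the time, the measured TCP pose, the force and the opening at its end, in the units of the state.
- get_state(): the state, without advancing time (a new reading comes with each control period).
- get_image(name): name is "scene" or "side" or "wrist"; returns the picture (420x560x3 uint8, red, green, blue); there is no depth.
- camera_params(name): a dict with "vfov" (degrees; the focal length in pixels is half the picture's height over the tangent of half this angle, whatever the lens; pixels are square), "cx", "cy" (the principal point, pixels), "T" (4x4, takes a point from camera to world coordinates). Camera axes: x right, y up, looking along -z (the intrinsics and any distortion apply to the point x, -y, -z); pixel columns grow to the right and rows downward; lengths in m; the calibration is good to about 2 mm. A picture is of the moment at which its call begins: read the wrist's pose just before it. camera_params takes no time and is no camera call; for the wrist camera it gives the pose at the moment of the call.
- sign_off(): hands the job in, once; it reports no verdict.
The state is a dict: "time": time; "joint_positions": joint angles; "qvel": joint speeds; "tau": joint torques, N m; "ee_pos": TCP position; "tcp_rot": TCP orientation; "ft_force": force on the tool from outside, world axes, zero at the start; "torque": the same for the moment, N m; "gripper_width": opening from 0.0 (shut) to 1.0 (fully open).
Only numpy, scipy, OpenCV 4.12 (cv2) and the standard library are available. Lean on these libraries where they do the work, as an engineer would, in place of code of your own. Each camera call takes 0.05 s, during which the arm holds its last target.

## Working session

There is one attempt and no reset: what is moved stays moved. The work goes in short steps, Python scripts to look and compute and a tool call to move; the robot and the scene stay as the last step left them, time stands still between calls to the robot, and variables do not carry over. Pictures are saved under pics/ and viewed, and the job is handed in when it is done.

Besides the shell and the picture viewer there is one more tool, called after ">>>" in YAML: its name, and indented under it one key for each argument. jog_arm: Moves the arm, as the interface text tells. Its arguments: {"type":"object","properties":{"commands":{"type":"array","items":{"type":"array","items":{"type":"array","items":{"type":"number"}}}},"force":{"type":"number"}},"required":["commands"]}

```bash
mkdir -p pics; ls; python3 - <<'E'
from rig import *
import cv2
s=get_state();print(s)
for n in ["scene","side","wrist"]:
    p=camera_params(n);print(n,p)
    cv2.imwrite(f"pics/{n}0.png",get_image(n)[:,:,::-1])
E
```

```text
pics
{'time': 0.0, 'joint_positions': array([-2.06310539e-01,  1.81547959e-01,  1.60801023e+00,  5.93492968e-06,
        1.35379042e+00, -2.06300758e-01]), 'qvel': array([-0.00049555, -0.00095358,  0.00015727, -0.00013264, -0.00155184,
        0.00014925]), 'tau': array([ 3.41415571e-04, -4.44869328e+01, -3.51340663e+01, -2.51131587e-04,
        9.11703974e-03,  3.43231875e-05]), 'ee_pos': array([5.74449094e-01, 1.28631670e-04, 2.30379186e-01]), 'tcp_rot': array([ 0.49966453,  0.50051777, -0.50034061,  0.49947632]), 'ft_force': array([ 0.15984067, -0.64127011,  0.88075542]), 'torque': array([ 0.00711862, -0.0268398 ,  0.01761516]), 'gripper_width': 0.9965335930710026}
scene {'vfov': 46.97157215619057, 'cx': 277.79289646713363, 'cy': 203.1967334551344, 'T': array([[ 0.6733863 ,  0.41155915, -0.61414164, -0.39047822],
       [-0.73893132,  0.34878533, -0.5764801 , -0.73070664],
       [-0.02305207,  0.84200229,  0.53898121,  0.8824342 ],
       [ 0.        ,  0.        ,  0.        ,  1.        ]])}
side {'vfov': 50.60125270459226, 'cx': 281.60357860237434, 'cy': 219.88770680377496, 'T': array([[ 0.88949677,  0.18255618, -0.41888989, -0.09465301],
       [-0.45666188,  0.38721544, -0.80095202, -1.03261976],
       [ 0.01598189,  0.90373528,  0.42779333,  0.72050025],
       [ 0.        ,  0.        ,  0.        ,  1.        ]])}
wrist {'vfov': 69.96649260117428, 'cx': 280.67177255106157, 'cy': 207.94287382323117, 'T': array([[ 9.99997456e-01,  6.79739177e-04,  2.15063264e-03,
         5.73865686e-01],
       [-1.27726089e-03,  9.56549568e-01,  2.91566960e-01,
         7.39351303e-02],
       [-1.85899724e-03, -2.91568965e-01,  9.56548003e-01,
         3.73807816e-01],
       [ 0.00000000e+00,  0.00000000e+00,  0.00000000e+00,
         1.00000000e+00]])}
```

View pics/scene0.png

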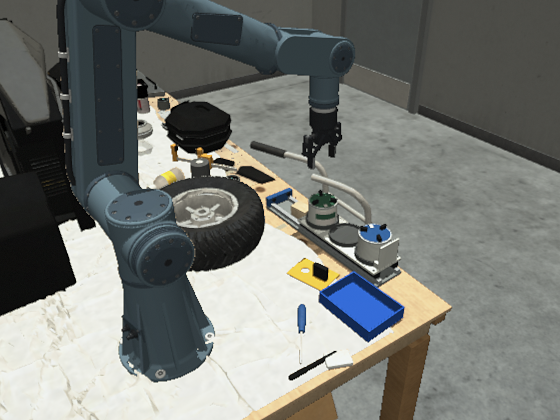

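View pics/side0.png

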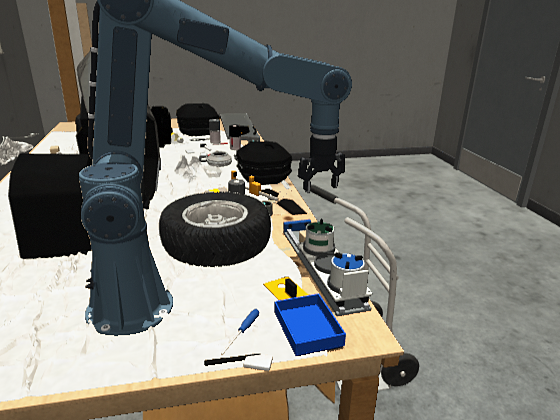

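View pics/wrist0.png

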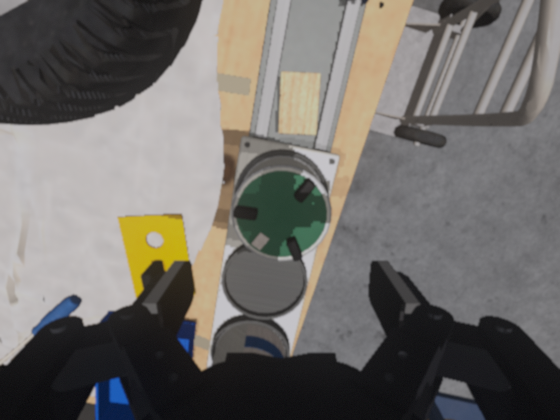

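```bash
cat > h.py <<'E'
from rig import *
import numpy as np, cv2
from scipy.spatial.transform import Rotation as R
def ray(n,uv,P=None):
    P=P or camera_params(n); f=210/np.tan(np.radians(P['vfov']/2))
    T=P['T']; d=np.array([(uv[0]-P['cx'])/f,-(uv[1]-P['cy'])/f,-1.])
    return T[:3,3],T[:3,:3]@d
def at(n,uv,z,P=None):
    o,d=ray(n,uv,P); return o+d*(z-o[2])/d[2]
def proj(n,X,P=None):
    P=P or camera_params(n); f=210/np.tan(np.radians(P['vfov']/2))
    p=np.linalg.inv(P['T'])@np.r_[X,1]; return np.array([P['cx']+f*p[0]/-p[2],P['cy']-f*p[1]/-p[2]])
def snap(n,name,scale=1,crop=None):
    P=camera_params(n); im=get_image(n)[:,:,::-1].copy()
    cv2.imwrite(f'pics/{name}.png',im); np.save(f'pics/{name}.npy',P)
    return im,P
def tool(): 
    s=get_state(); return s['ee_pos'],R.from_quat(s['tcp_rot']).as_matrix(),s
def shift(dw):
    p,M,s=tool(); return M.T@np.array(dw)*1000
E
python3 - <<'E'
from h import *
p,M,s=tool();print(M.round(3))
P=camera_params('wrist')
for nm,uv,z in [('green c',(282,213),.122),('mark',(260,241),.122),('lugL',(245,213),.134),('tt mid',(264,278),.056),('deck L corner',(245,143),.05),('deckR',(337,157),.05),('chock tl',(280,72),.052),('chock tr',(321,72),.052),('chock bl',(278,134),.052),('br',(318,135),.052),('keeper hole',(155,240),.006),('k tl',(119,217),.006),('k tr',(184,214),.006)]:
    print(nm,at('wrist',uv,z,P).round(4))
im=cv2.imread('pics/scene0.png');cv2.imwrite('pics/s0z.png',cv2.resize(im[170:350,230:430],(800,720)))
im=cv2.imread('pics/side0.png');cv2.imwrite('pics/d0z.png',cv2.resize(im[190:370,230:400],(680,720)))
E
```

```text
[[-0.001  1.     0.   ]
 [ 0.     0.    -1.   ]
 [-1.    -0.001 -0.   ]]
green c [ 0.5746 -0.0075  0.122 ]
mark [ 0.5546 -0.0342  0.122 ]
lugL [ 0.5434 -0.0036  0.134 ]
tt mid [ 0.5533 -0.1103  0.056 ]
deck L corner [0.5356 0.0471 0.05  ]
deckR [0.6337 0.0322 0.05  ]
chock tl [0.5728 0.1158 0.052 ]
chock tr [0.6132 0.1158 0.052 ]
chock bl [0.5706 0.0564 0.052 ]
br [0.6123 0.0554 0.052 ]
keeper hole [ 0.4065 -0.0825  0.006 ]
k tl [ 0.3638 -0.0503  0.006 ]
k tr [ 0.4484 -0.0463  0.006 ]
```

View pics/s0z.png

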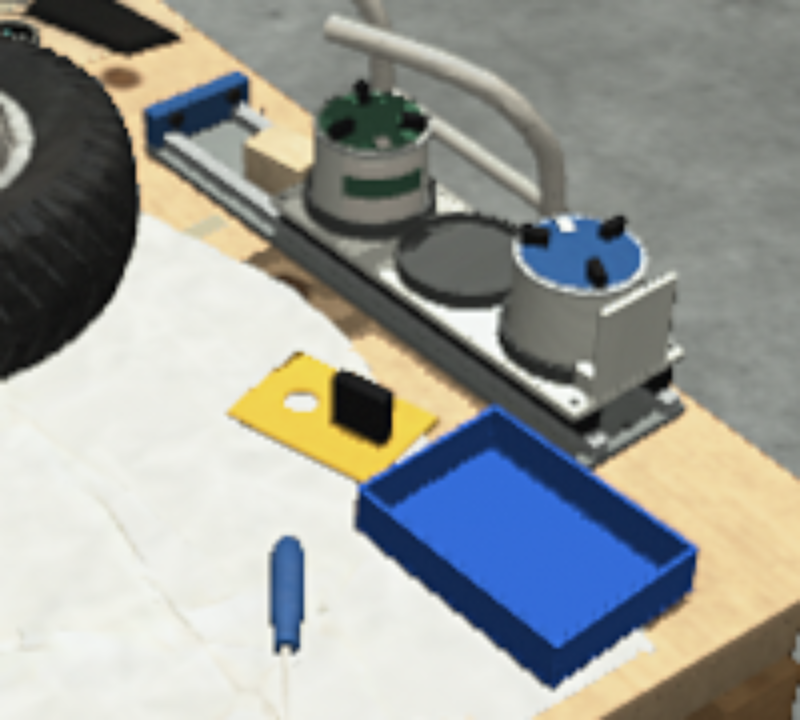

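View pics/d0z.png

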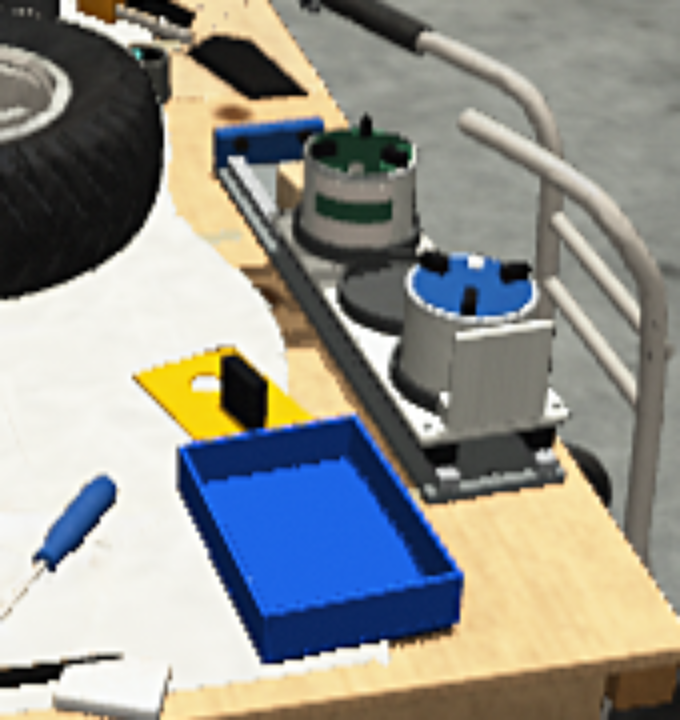

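>>> jog_arm:
  commands:
    - [[100,-45,0,20,0,0,0],[100,-45,0,20,0,0,0],[100,-45,0,20,0,0,0],[100,-45,0,20,0,0,0],[100,0,0,0,0,0,0],[100,0,0,0,0,0,0]]

```text
time: 0.75
ee_pos: [0.5753, -0.0806, 0.4123]
tcp_rot: [0.501, 0.499, -0.5, 0.5]
ft_force: [-0.4, 0.4, -0.4]
gripper_width: 1.002
```

```bash
python3 - <<'E'
from h import *
im,P=snap('wrist','w1')
cv2.imwrite('pics/w1z.png',cv2.resize(im,(800,600),interpolation=cv2.INTER_CUBIC))
print(P['T'].round(3))
E
```

```text
[[ 1.     0.003 -0.001  0.574]
 [-0.002  0.956  0.292 -0.007]
 [ 0.002 -0.292  0.956  0.556]
 [ 0.     0.     0.     1.   ]]
```

View pics/w1z.png

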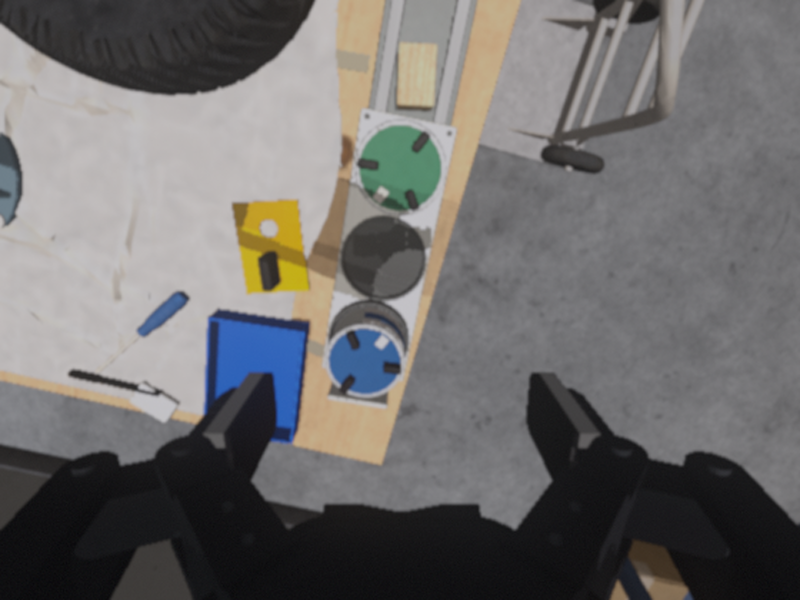

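```bash
python3 - <<'E'
from h import *
P=np.load('pics/w1.npy',allow_pickle=True).item()
k=1/1.42857
pts=[('green c',(401,167),.122),('gmark',(382,195),.122),('blue c',(366,360),.122),('bmark',(381,342),.122),('tt mid',(383,258),.056),
('hole tl',(367,116),.05),('hole tr',(449,133),.05),('deckTL',(361,111),.05),('deckTR',(455,128),.05),('pp l',(331,400),.122),('pp r',(387,405),.122),
('c tl',(400,42),.052),('c tr',(437,43),.052),('c bl',(396,105),.052),('c br',(434,107),.052),
('khole',(269,228),.006),('ktl',(233,204),.006),('ktr',(297,199),.006),('kbl',(248,293),.006),('kbr',(309,290),.006),('grip top',(268,256),.047),
('bin tl',(210,313),.044),('bin tr',(309,321),.044),('bin br',(293,441),.044)]
for nm,uv,z in pts:
    print(nm,at('wrist',((uv[0]+.5)*k-.5,(uv[1]+.5)*k-.5),z,P).round(4))
E
```

```text
green c [ 0.5748 -0.0074  0.122 ]
gmark [ 0.5561 -0.0338  0.122 ]
blue c [ 0.5356 -0.2117  0.122 ]
bmark [ 0.5525 -0.1903  0.122 ]
tt mid [ 0.5534 -0.1107  0.056 ]
hole tl [0.538  0.0458 0.05  ]
hole tr [0.628  0.0282 0.05  ]
deckTL [0.5316 0.0508 0.05  ]
deckTR [0.6345 0.0334 0.05  ]
pp l [ 0.4944 -0.2616  0.122 ]
pp r [ 0.5582 -0.2682  0.122 ]
c tl [0.5742 0.1167 0.052 ]
c tr [0.6127 0.1157 0.052 ]
c bl [0.5697 0.0565 0.052 ]
c br [0.6108 0.0544 0.052 ]
khole [ 0.4063 -0.0818  0.006 ]
ktl [ 0.3639 -0.0516  0.006 ]
ktr [ 0.4447 -0.0457  0.006 ]
kbl [ 0.3703 -0.1682  0.006 ]
kbr [ 0.452  -0.1642  0.006 ]
grip top [ 0.4145 -0.1097  0.047 ]
bin tl [ 0.3337 -0.1831  0.044 ]
bin tr [ 0.4578 -0.1942  0.044 ]
bin br [ 0.424  -0.3715  0.044 ]
```

```bash
python3 - <<'E'
from h import *
im=cv2.imread('pics/w1.png'); cv2.imwrite('pics/w1c.png',cv2.resize(im[0:150,230:370],(700,750),interpolation=cv2.INTER_CUBIC))
im=cv2.imread('pics/w1.png'); cv2.imwrite('pics/w1d.png',cv2.resize(im[135:320,130:300],(551,600),interpolation=cv2.INTER_CUBIC))
E
```

```text
(no output)
```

View pics/w1c.png

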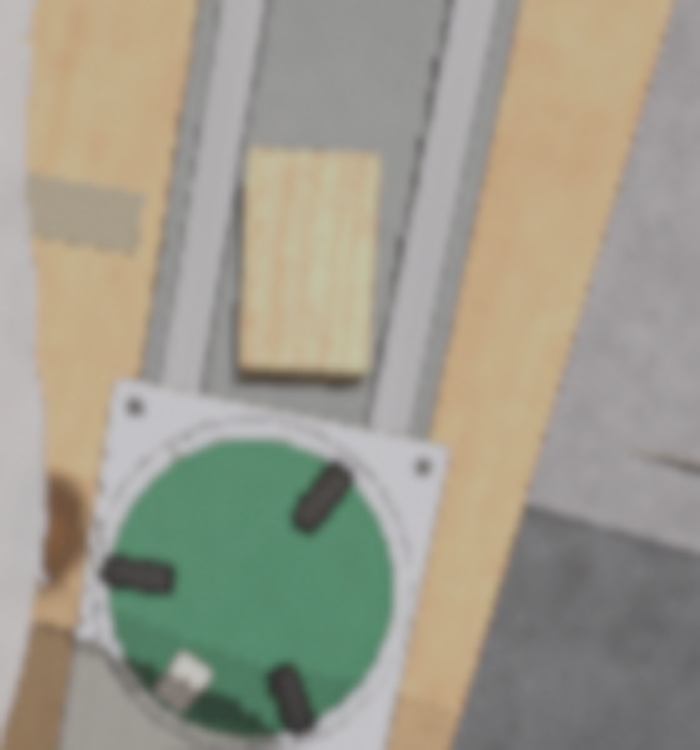

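View pics/w1d.png

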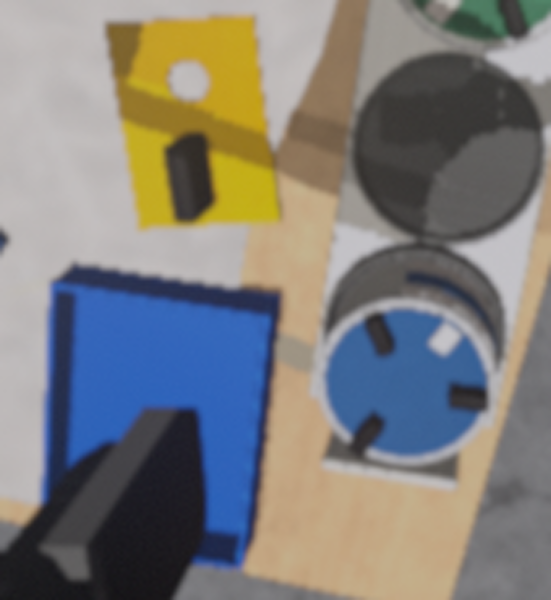

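```bash
python3 - <<'E'
from h import *
c=[]
for uv in [(495,408),(695,550),(552,645),(360,487)]:
    q=at('scene',(230+uv[0]/4-.5,170+uv[1]/4-.5),.044);c.append(q);print(q.round(4))
c=np.array(c);print(c.mean(0),np.linalg.norm(np.roll(c,-1,0)-c,axis=1))
d=[]
for uv in [(358,418),(462,573),(265,614),(178,452)]:
    q=at('side',(230+uv[0]/4-.5,190+uv[1]/4-.5),.044);d.append(q);print(q.round(4))
d=np.array(d);print(d.mean(0),np.linalg.norm(np.roll(d,-1,0)-d,axis=1))
for n in ('scene','side'):
  print(n,proj(n,[.5748,-.0074,.122]),proj(n,[.5356,-.2117,.122]))
E
```

```text
[ 0.4474 -0.2088  0.044 ]
[ 0.4188 -0.3729  0.044 ]
[ 0.3001 -0.3503  0.044 ]
[ 0.3307 -0.1884  0.044 ]
[ 0.37423965 -0.28009869  0.044     ] [0.16656485 0.12077503 0.16484726 0.11844152]
[ 0.4484 -0.2147  0.044 ]
[ 0.4211 -0.3744  0.044 ]
[ 0.3012 -0.3548  0.044 ]
[ 0.3249 -0.1965  0.044 ]
[ 0.37390362 -0.28508375  0.044     ] [0.16204253 0.1214521  0.15998947 0.12476493]
scene [323.09111712 200.04416092] [375.23391331 232.74718427]
side [320.12861642 226.98591569] [348.06176329 260.61535983]
```

>>> jog_arm:
  commands:
    - [[100,0,17,-44,0,0,0],[100,0,0,-44,3,0,0],[100,25,0,-44,0,0,0],[100,50,0,-44,0,0,0],[100,50,0,0,0,0,0],[100,50,0,0,0,0,0],[100,50,0,0,0,0,0],[100,30,0,0,0,0,0],[100,0,0,0,0,0,0]]

```text
time: 1.7
ee_pos: [0.5903, 0.0854, 0.1612]
tcp_rot: [-0.509, -0.491, 0.516, -0.483]
ft_force: [0.2, -0.4, 0.4]
gripper_width: 1.001
```

```bash
python3 - <<'E'
from h import *
im,P=snap('wrist','w2')
print(tool()[0])
im,P=snap('scene','s2')
cv2.imwrite('pics/s2z.png',cv2.resize(im[120:320,230:430],(600,600)))
E
```

```text
[0.59288071 0.08517313 0.16515489]
```

View pics/w2.png

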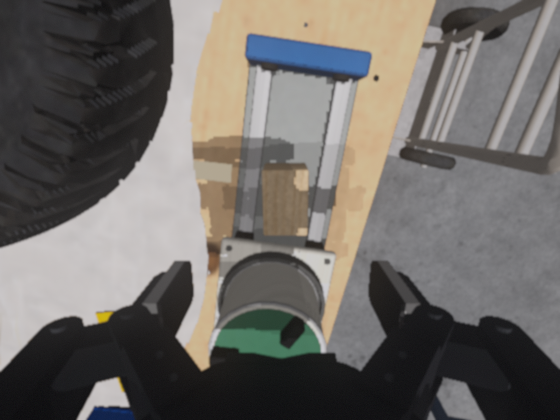

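View pics/s2z.png

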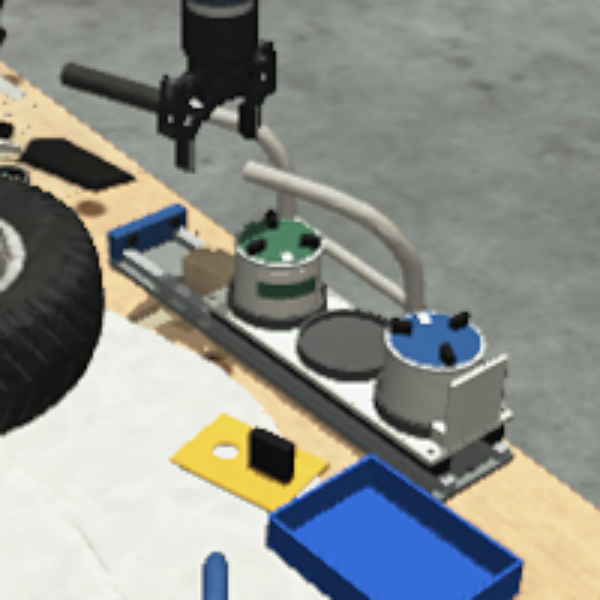

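```bash
python3 - <<'E'
from h import *
P=np.load('pics/w2.npy',allow_pickle=True).item()
for uv,z in [((262,168),.052),((307,165),.052),((263,235),.052),((309,235),.052),((261,70),.022),((344,78),.022)]: print(at('wrist',uv,z,P).round(4))
p,M,s=tool();print(p,M.round(3))
E
```

```text
[0.5736 0.1184 0.052 ]
[0.6117 0.119  0.052 ]
[0.5702 0.0575 0.052 ]
[0.6118 0.0556 0.052 ]
[0.5762 0.1985 0.022 ]
[0.6477 0.1882 0.022 ]
[0.59509203 0.08494425 0.16817014] [[-0.003  0.999 -0.052]
 [ 0.    -0.052 -0.999]
 [-1.    -0.003 -0.   ]]
```

>>> jog_arm:
  commands:
    - [[100,0,0,-10,0,0,0],[100,0,0,0,0,0,0],[100,0,0,0,0,0,0]]

```text
time: 2.1
ee_pos: [0.5976, 0.0949, 0.171]
tcp_rot: [0.514, 0.486, -0.512, 0.488]
ft_force: [0.2, 0.2, -0.6]
gripper_width: 1.003
```

>>> jog_arm:
  commands:
    - [[100,0,-5,0,0,0,0],[100,40,0,0,0,0,0],[100,40,0,0,0,0,0],[100,35,0,0,0,0,0],[100,20,0,0,0,0,0],[100,9,0,0,0,0,0],[100,0,0,0,0,0,0],[100,0,0,0,0,0,0]]

```text
time: 2.9
ee_pos: [0.5926, 0.0946, 0.0264]
tcp_rot: [0.513, 0.486, -0.512, 0.487]
ft_force: [0.3, -0.4, 0.5]
gripper_width: 1.001
```

>>> jog_arm:
  commands:
    - [[30,0,0,0,0,0,0],[30,0,0,0,0,0,0],[30,0,0,0,0,0,0],[30,0,0,0,0,0,0],[30,0,0,0,0,0,0]]
  force: 60

```text
time: 3.4
ee_pos: [0.5924, 0.0947, 0.0261]
tcp_rot: [0.513, 0.486, -0.512, 0.487]
ft_force: [-0.1, 0.7, 6.4]
gripper_width: 0.453
```

>>> jog_arm:
  commands:
    - [[20,0,0,0,0,0,0],[20,0,0,0,0,0,0],[20,-3,0,0,0,0,0],[20,-5,0,0,0,0,0],[20,-10,0,0,0,0,0],[20,-20,0,0,0,0,0],[20,0,0,0,0,0,0]]

```text
time: 4.1
ee_pos: [0.5938, 0.0946, 0.0662]
tcp_rot: [0.514, 0.485, -0.512, 0.488]
ft_force: [-0.7, -0.4, 0.3]
gripper_width: 0.453
```

```bash
python3 - <<'E'
from h import *
im,P=snap('side','d3')
cv2.imwrite('pics/d3z.png',cv2.resize(im[130:330,230:400],(510,600)))
im,P=snap('wrist','w3')
E
```

```text
(no output)
```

View pics/d3z.png

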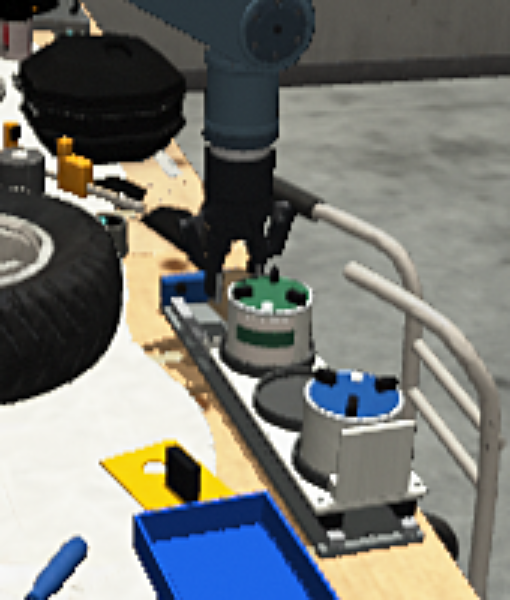

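View pics/w3.png

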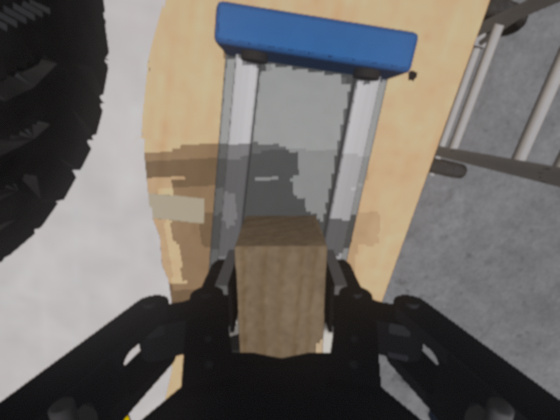

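>>> jog_arm:
  commands:
    - [[20,-45,0,0,0,0,0],[20,-45,0,0,0,0,0],[20,-45,0,0,0,0,0],[20,0,-10,20,0,0,0],[20,0,-20,38,0,0,0],[20,0,-20,38,0,0,0],[20,0,-20,38,0,0,0],[20,0,-20,38,0,0,0],[20,0,-20,38,0,0,0],[20,0,0,0,0,0,0]]

```text
time: 5.2
ee_pos: [0.4682, -0.1127, 0.1971]
tcp_rot: [-0.513, -0.486, 0.515, -0.485]
ft_force: [0.4, 1.2, -0.3]
gripper_width: 0.451
```

>>> jog_arm:
  commands:
    - [[20,0,-20,38,0,0,0],[20,0,-20,38,0,0,0],[20,0,-20,38,0,0,0],[20,0,-20,38,0,0,0],[20,0,-9,16,0,0,0],[20,0,0,0,7,0,0],[20,0,0,0,0,0,0],[20,0,0,0,0,0,0]]

```text
time: 6.0
ee_pos: [0.3731, -0.2718, 0.1974]
tcp_rot: [0.541, 0.456, -0.541, 0.455]
ft_force: [0.3, -0.8, -1.4]
gripper_width: 0.46
```

```bash
python3 - <<'E'
from h import *
p,M,s=tool();print(p,M.round(3)); print(shift(np.r_[.374+.0015,-.281+.009,p[2]]-p))
im,P=snap('scene','s4')
cv2.imwrite('pics/s4z.png',cv2.resize(im[120:350,230:430],(600,690)))
E
```

```text
[ 0.37310985 -0.27178443  0.19743466] [[-0.001  0.985 -0.17 ]
 [ 0.001 -0.17  -0.985]
 [-1.    -0.001 -0.001]]
[-1.55424747e-03  2.39191568e+00 -1.94970705e-01]
```

View pics/s4z.png

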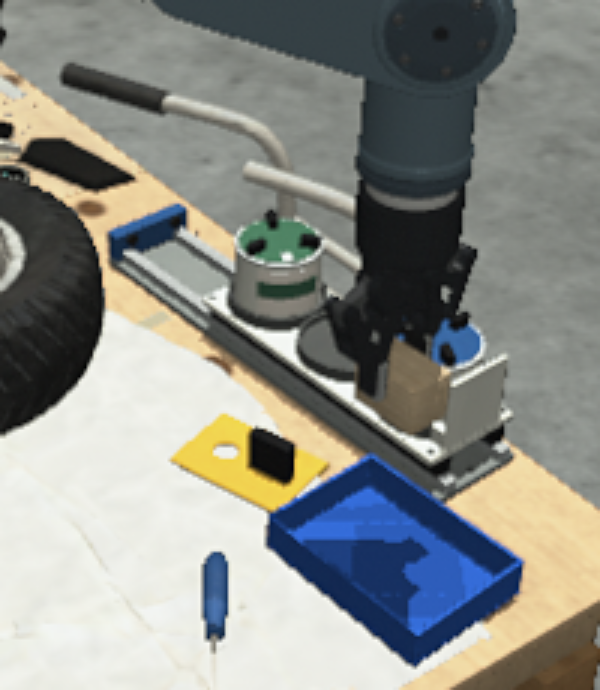

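>>> jog_arm:
  commands:
    - [[20,40,2,0,0,0,0],[20,40,0,0,0,0,0],[20,40,0,0,0,0,0],[20,30,0,0,0,0,0],[20,12,0,0,0,0,0],[20,3,0,0,0,0,0],[65,0,0,0,0,0,0],[65,0,0,0,0,0,0],[65,0,0,0,0,0,0]]

```text
time: 6.95
ee_pos: [0.376, -0.2738, 0.0346]
tcp_rot: [-0.542, -0.454, 0.542, -0.456]
ft_force: [0.1, -0.4, -1.2]
gripper_width: 0.653
```

>>> jog_arm:
  commands:
    - [[65,-20,0,0,0,0,0],[65,-40,0,0,0,0,0],[65,-45,0,0,0,0,0],[0,-45,0,0,0,0,0],[0,-45,0,0,0,0,0],[0,-45,0,0,0,0,0],[0,-45,0,0,0,0,0],[0,-45,0,0,0,0,0]]

```text
time: 7.75
ee_pos: [0.3747, -0.2724, 0.3663]
tcp_rot: [-0.542, -0.454, 0.542, -0.455]
ft_force: [1.1, -1.2, -0.2]
gripper_width: 0.001
```

```bash
python3 - <<'E'
from h import *
p,M,s=tool();print(p)
im,P=snap('scene','s5')
cv2.imwrite('pics/s5z.png',cv2.resize(im[150:350,230:430],(800,800))[:,:,:][200:])
E
```

```text
[ 0.37472769 -0.27240335  0.36626341]
```

View pics/s5z.png

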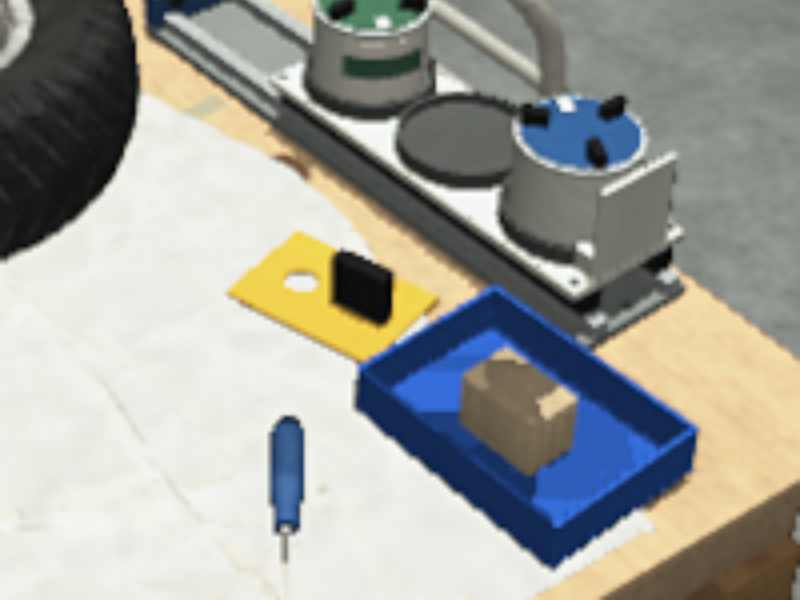

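```bash
cat >> h.py <<'E'
def lugs(im,P,c,n='wrist',zt=.132):
    # dark lug blobs near lid centre; returns angles deg about c and label-angle estimates
    g=im.max(axis=2); m=(g<80).astype(np.uint8)
    msk=np.zeros_like(m); poly=[proj(n,[c[0]+.045*np.cos(a),c[1]+.045*np.sin(a),.128],P) for a in np.linspace(0,6.28,40)]
    cv2.fillPoly(msk,[np.int32(poly)],1); m&=msk
    k,l,st,ce=cv2.connectedComponentsWithStats(m)
    out=[]
    for i in range(1,k):
        if st[i,4]<15: continue
        q=at(n,ce[i],zt,P)[:2]-c; out.append((np.degrees(np.arctan2(q[1],q[0])).round(1),np.hypot(*q).round(4),st[i,4]))
    return out
E
python3 - <<'E'
from h import *
P=np.load('pics/w1.npy',allow_pickle=True).item();im=cv2.imread('pics/w1.png')
print(lugs(im,P,np.array([.5748,-.0074])));print(lugs(im,P,np.array([.5356,-.2117])))
E
```

```text
[(np.float64(51.4), np.float64(0.0283), np.int32(71)), (np.float64(175.0), np.float64(0.0316), np.int32(62)), (np.float64(-72.0), np.float64(0.0314), np.int32(75)), (np.float64(-104.4), np.float64(0.0349), np.int32(54))]
[(np.float64(113.6), np.float64(0.0314), np.int32(62)), (np.float64(-8.4), np.float64(0.0288), np.int32(70)), (np.float64(-131.6), np.float64(0.0316), np.int32(62))]
```

>>> jog_arm:
  commands:
    - [[0,0,0,0,-5,0,0],[0,0,0,0,-5,0,0],[0,0,40,-20,0,0,0],[0,0,40,-20,0,0,0],[0,0,40,-20,0,0,0],[0,0,40,-20,0,0,0],[0,45,20,-5,0,0,0],[0,45,0,0,0,0,0],[0,45,0,0,0,0,0],[0,0,0,0,0,0,0]]

```text
time: 8.8
ee_pos: [0.5513, -0.1854, 0.2215]
tcp_rot: [0.499, 0.504, -0.501, 0.496]
ft_force: [-1.4, 0.7, -1.9]
gripper_width: 0.0
```

```bash
python3 - <<'E'
from h import *
p,M,s=tool();print(p,M.round(3));print(shift(np.array([.5547,-.1873,.127])-p))
im,P=snap('wrist','w6')
E
```

```text
[ 0.55132708 -0.1853623   0.22150924] [[-0.011  1.     0.   ]
 [ 0.006  0.001 -1.   ]
 [-1.    -0.011 -0.006]]
[94.45491198  4.3677851   2.51389755]
```

View pics/w6.png

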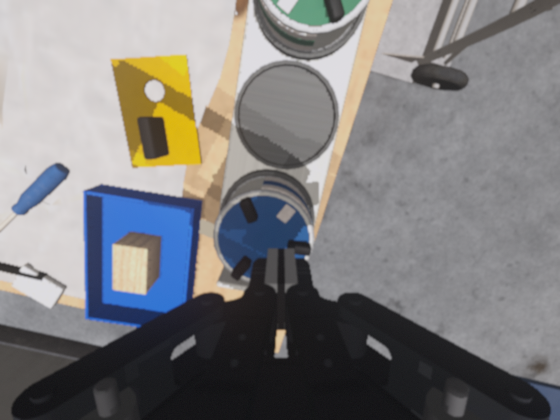

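>>> jog_arm:
  commands:
    - [[0,40,2,3,0,0,0],[0,30,1,0,0,0,0],[0,17,0,0,0,0,0],[0,0,0,0,0,0,0],[0,0,0,0,0,0,0],[0,0,0,0,0,0,0]]

```text
time: 9.45
ee_pos: [0.5598, -0.1919, 0.1445]
tcp_rot: [0.501, 0.498, -0.5, 0.502]
ft_force: [0.2, 0.1, -0.0]
gripper_width: -0.001
```

```bash
python3 - <<'E'
from h import *
p,M,s=tool();print(p,M.round(3));print(shift(np.array([.5547,-.1873,.127])-p))
im,P=snap('wrist','w7')
cv2.imwrite('pics/w7z.png',cv2.resize(im[120:420,130:430],(700,700)))
im,P=snap('side','d7')
cv2.imwrite('pics/d7z.png',cv2.resize(im[190:330,290:410],(600,700)))
E
```

```text
[ 0.55982095 -0.19191009  0.14446302] [[ 0.005  1.    -0.   ]
 [-0.003 -0.    -1.   ]
 [-1.     0.005  0.003]]
[17.42700238 -5.20154939 -4.65592115]
```

View pics/w7z.png

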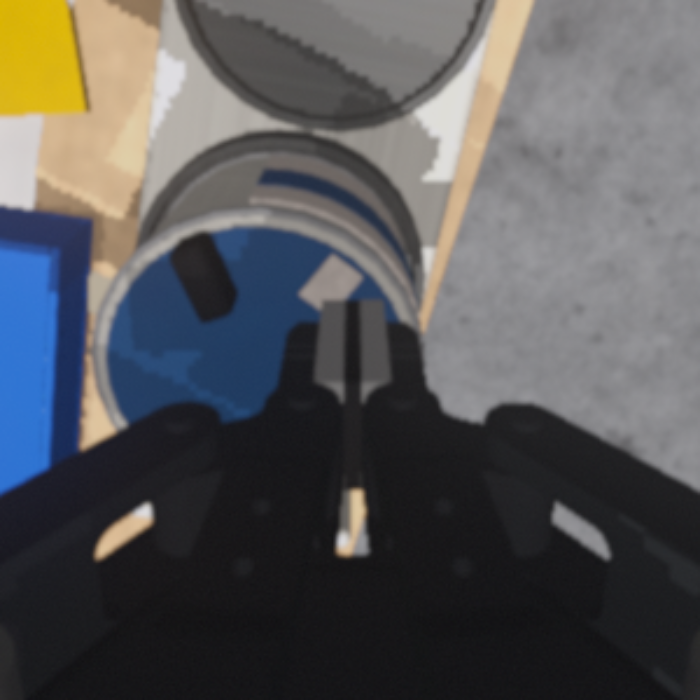

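View pics/d7z.png

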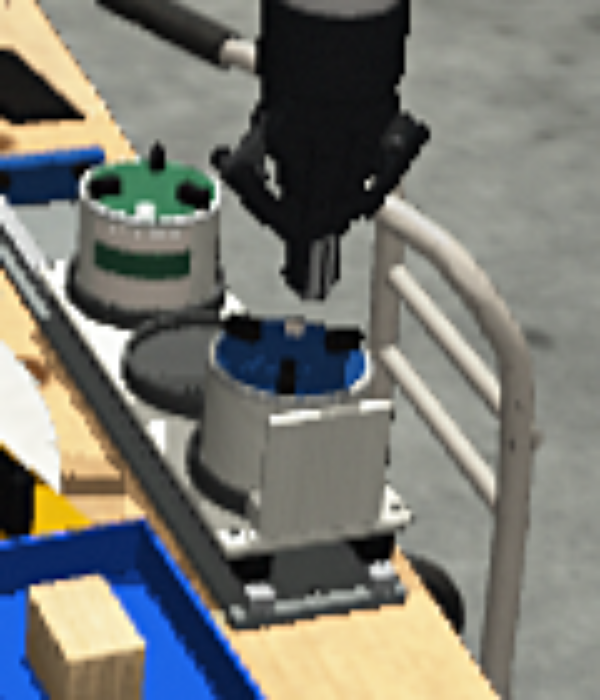

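>>> jog_arm:
  commands:
    - [[0,0,-10,-6,0,0,0],[0,0,-9,-5,0,0,0],[0,0,0,0,0,0,0],[0,10,0,0,0,0,0],[0,7,0,0,0,0,0],[0,0,0,0,0,0,0],[0,0,0,0,0,0,0]]

```text
time: 10.25
ee_pos: [0.5412, -0.1803, 0.1266]
tcp_rot: [0.501, 0.499, -0.499, 0.501]
ft_force: [-2.8, 3.4, 17.4]
gripper_width: -0.001
```

>>> jog_arm:
  commands:
    - [[0,-2,0,0,0,0,0],[0,0,0,0,0,0,0]]

```text
time: 10.45
ee_pos: [0.5406, -0.1802, 0.1274]
tcp_rot: [0.501, 0.499, -0.5, 0.501]
ft_force: [-0.1, 2.3, 9.9]
gripper_width: -0.001
```

>>> jog_arm:
  commands:
    - [[0,-2,0,0,0,0,0],[0,0,0,0,0,0,0]]

```text
time: 10.65
ee_pos: [0.5395, -0.1801, 0.128]
tcp_rot: [0.5, 0.5, -0.5, 0.5]
ft_force: [1.0, 0.2, 3.8]
gripper_width: 0.001
```

```bash
python3 - <<'E'
from h import *
im,P=snap('wrist','w8')
cv2.imwrite('pics/w8z.png',cv2.resize(im[120:420,130:430],(700,700)))
im,P=snap('side','d8')
cv2.imwrite('pics/d8z.png',cv2.resize(im[190:330,290:410],(600,700)))
E
```

View pics/w8z.png

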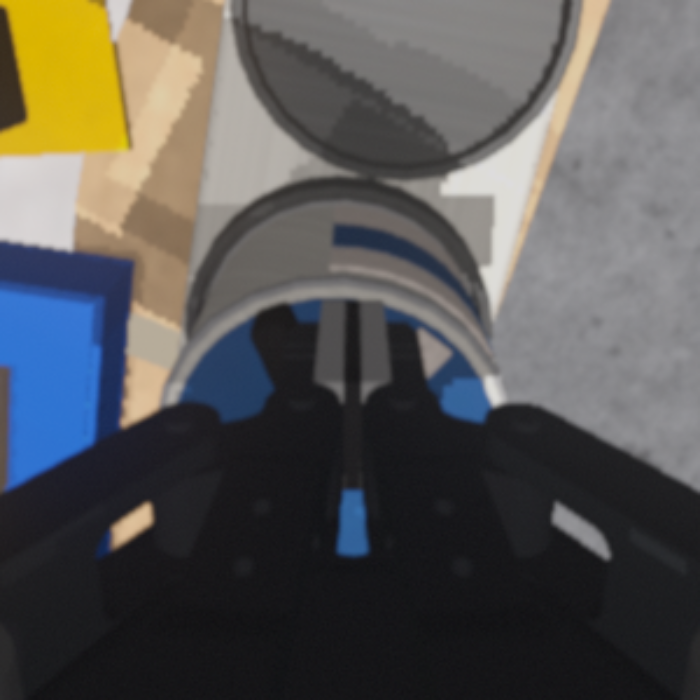

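View pics/d8z.png

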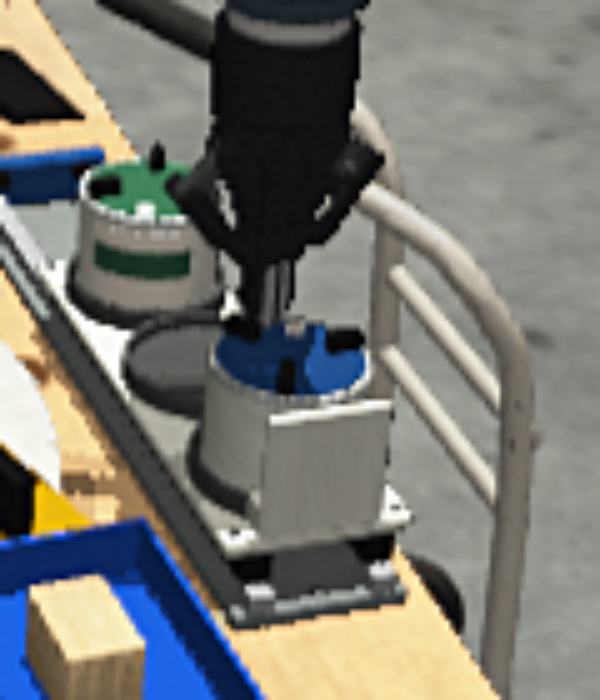

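>>> jog_arm:
  commands:
    - [[0,-2,-4.5,1,0,0,0],[0,0,-4.5,1,0,0,0],[0,0,-5,1.5,0,0,0],[0,0,-5,2,0,0,0],[0,0,-4,3,0,0,0],[0,0,-4,3.5,0,0,0],[0,0,-3,4.5,0,0,0],[0,0,-2.2,4.5,0,0,0],[0,0,-1.3,5,0,0,0],[0,0,-0.5,5.3,0,0,0]]

```text
time: 11.75
ee_pos: [0.5046, -0.2107, 0.1297]
tcp_rot: [0.5, 0.501, -0.5, 0.499]
ft_force: [1.1, 8.7, 4.7]
gripper_width: -0.003
```

>>> jog_arm:
  commands:
    - [[0,0,0,0,0,0,0],[0,0,0,0,0,0,0]]

```text
time: 11.95
ee_pos: [0.5046, -0.2106, 0.1297]
tcp_rot: [0.5, 0.501, -0.5, 0.499]
ft_force: [0.4, 3.2, 2.8]
gripper_width: -0.001
```

```bash
python3 - <<'E'
from h import *
im,P=snap('wrist','w9')
cv2.imwrite('pics/w9z.png',cv2.resize(im[120:420,130:430],(700,700)))
im,P=snap('side','d9')
cv2.imwrite('pics/d9z.png',cv2.resize(im[190:330,290:410],(600,700)))
E
```

```text
(no output)
```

View pics/w9z.png

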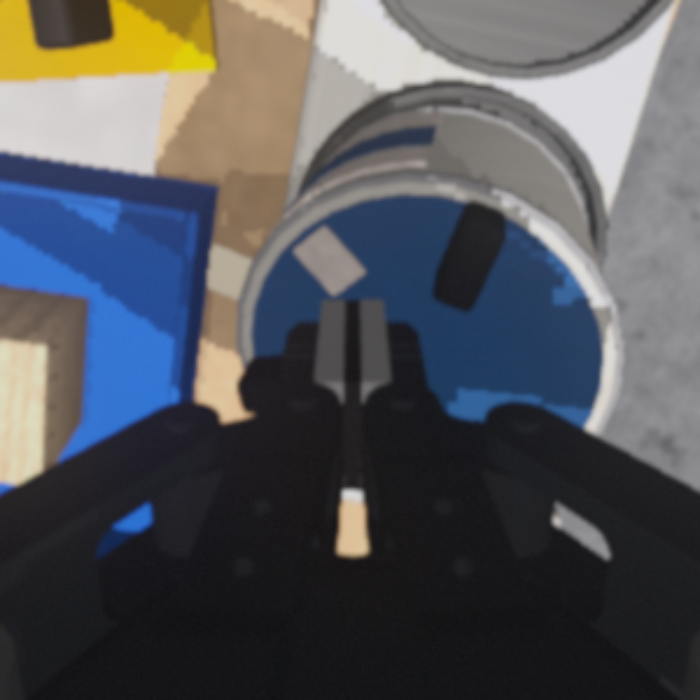

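View pics/d9z.png

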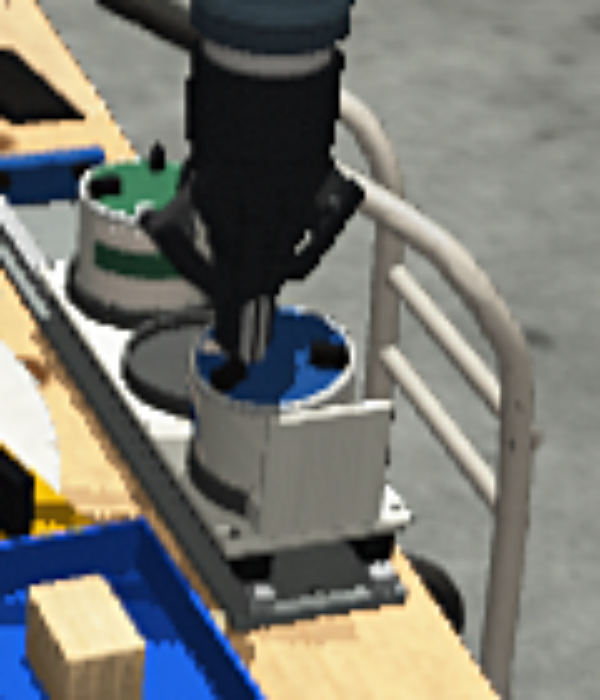

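```bash
python3 - <<'E'
from h import *
P=np.load('pics/w9.npy',allow_pickle=True).item()
k=300/700.
C=np.array([.5356,-.2117])
for uv,z in [((330,260),.122),((472,255),.134),((247,330),.125),((617,330),.125)]:
    q=at('wrist',(130+uv[0]*k,120+uv[1]*k),z,P)[:2];d=q-C;print(q.round(4),np.degrees(np.arctan2(d[1],d[0])))
E
```

```text
[ 0.4986 -0.196 ] 157.0335354981534
[ 0.5292 -0.1902] 106.61035554407194
[ 0.4792 -0.2124] -179.32796885942722
[ 0.5656 -0.2124] -1.3815701273777958
```

>>> jog_arm:
  commands:
    - [[0,-2,0,0,0,0,0],[0,-4,0,0,0,0,0],[0,-6,0,0,0,0,0],[0,-10,0,0,0,0,0],[0,-20,0,0,0,0,0],[0,-30,0,0,0,0,0],[0,-30,0,0,0,0,0],[0,0,0,0,0,0,0]]

```text
time: 12.85
ee_pos: [0.5073, -0.213, 0.238]
tcp_rot: [0.5, 0.497, -0.5, 0.503]
ft_force: [0.4, -0.5, 0.9]
gripper_width: -0.001
```

```bash
python3 - <<'E'
from h import *
im,P=snap('wrist','w10')
cv2.imwrite('pics/w10z.png',cv2.resize(im[70:370,130:430],(700,700)))
im,P=snap('side','d10')
cv2.imwrite('pics/d10z.png',cv2.resize(im[190:330,290:410],(600,700)))
print(tool()[0])
E
```

```text
[ 0.5053633  -0.21155433  0.23348489]
```

View pics/w10z.png

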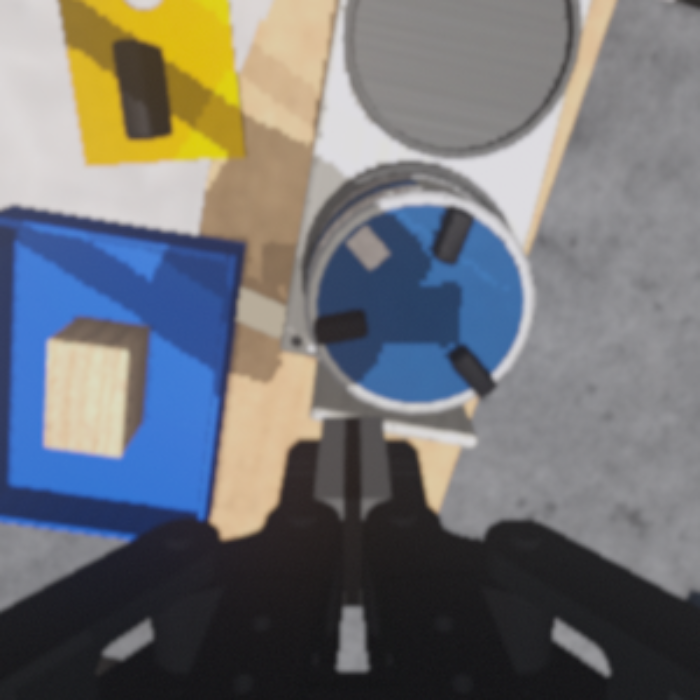

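View pics/d10z.png

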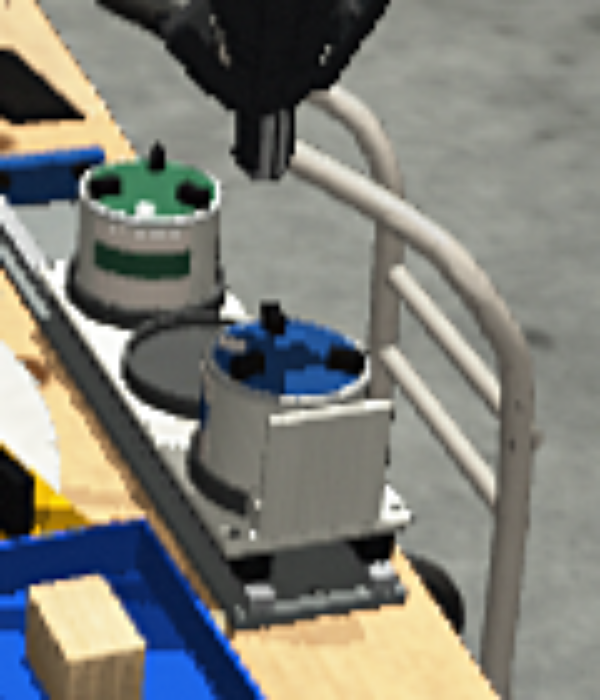

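```bash
python3 - <<'E'
from h import *
P=np.load('pics/w10.npy',allow_pickle=True).item();im=cv2.imread('pics/w10.png')
k=300/700.
q=lambda uv,z:at('wrist',(130+uv[0]*k,70+uv[1]*k),z,P)[:2]
l,r,t,b=q((307,300),.124),q((533,300),.124),q((420,188),.124),q((415,412),.124)
print(l,r,t,b)
C=np.array([(l+r)[0]/2,(t+b)[1]/2]);print(C)
print(lugs(im,P,C)); print(lugs(im,P,np.array([.5356,-.2117])))
d=q((368,249),.122)-C;print(np.degrees(np.arctan2(d[1],d[0])))
E
```

```text
[ 0.49019152 -0.20955393] [ 0.57634253 -0.20983793] [ 0.53204113 -0.16752024] [ 0.53250491 -0.25624611]
[ 0.53326703 -0.21188317]
[(np.float64(72.0), np.float64(0.0305), np.int32(231)), (np.float64(-169.7), np.float64(0.0308), np.int32(284)), (np.float64(-50.2), np.float64(0.03), np.int32(199))]
[(np.float64(76.2), np.float64(0.0297), np.int32(231)), (np.float64(-170.1), np.float64(0.0331), np.int32(284)), (np.float64(-54.0), np.float64(0.0288), np.int32(199))]
132.74318208222917
```

>>> jog_arm:
  commands:
    - [[0,20,12,13,0,0,0],[0,30,11,13,0,0,0],[0,30,0,0,0,0,0],[0,0,0,0,0,0,0],[0,0,0,0,0,0,0],[0,0,0,0,0,0,0]]

```text
time: 13.55
ee_pos: [0.5286, -0.2374, 0.1535]
tcp_rot: [0.5, 0.499, -0.5, 0.501]
ft_force: [0.8, -0.2, 0.4]
gripper_width: -0.002
```

>>> jog_arm:
  commands:
    - [[0,14,0,0,0,0,0],[0,9,0,0,0,0,0],[0,0,0,0,0,0,0],[0,0,0,0,0,0,0]]

```text
time: 13.95
ee_pos: [0.5278, -0.2368, 0.1287]
tcp_rot: [0.5, 0.5, -0.5, 0.5]
ft_force: [-0.1, 0.0, 0.0]
gripper_width: -0.0
```

>>> jog_arm:
  commands:
    - [[0,0,3,0,0,0,0],[0,0,3,0,0,0,0],[0,0,4,0,0,0,0],[0,0,4,-1.2,0,0,0],[0,0,4,-2,0,0,0],[0,0,3.5,-2,0,0,0],[0,0,0,0,0,0,0],[0,0,0,0,0,0,0]]

```text
time: 14.75
ee_pos: [0.5497, -0.2316, 0.1289]
tcp_rot: [0.5, 0.5, -0.5, 0.5]
ft_force: [-0.5, 0.5, -0.8]
gripper_width: 0.004
```

>>> jog_arm:
  commands:
    - [[0,0,-3,1,0,0,0],[0,-20,0,0,0,0,0],[0,-30,0,30,0,0,0],[0,-40,0,40,0,0,0],[0,-40,0,0,0,0,0],[0,0,0,0,0,0,0],[0,0,0,0,0,0,0]]

```text
time: 15.45
ee_pos: [0.5467, -0.2989, 0.2557]
tcp_rot: [0.5, 0.499, -0.5, 0.501]
ft_force: [0.6, 0.6, 0.2]
gripper_width: -0.0
```

```bash
python3 - <<'E'
from h import *
im,P=snap('wrist','w11')
cv2.imwrite('pics/w11z.png',im)
print(tool()[0])
C=np.array([.5335,-.2118]);print(lugs(im,P,C))
E
```

```text
[ 0.54609238 -0.29804774  0.25391052]
[(np.float64(105.4), np.float64(0.0324), np.int32(29)), (np.float64(99.1), np.float64(0.0181), np.int32(20)), (np.float64(-26.1), np.float64(0.0292), np.int32(16)), (np.float64(-127.2), np.float64(0.0319), np.int32(202))]
```

View pics/w11z.png

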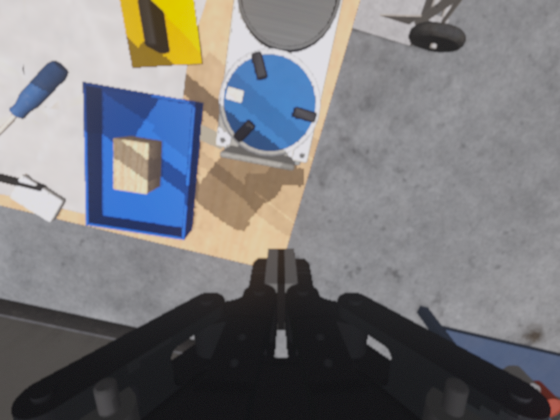

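```bash
cat > m.py <<'E'
from h import *
import sys
def ang(uvs,c,mark,P,zc=.124):
    C=at('wrist',c,zc,P)[:2]; A=[]
    for uv in uvs:
        d=at('wrist',uv,.134,P)[:2]-C; A.append(np.degrees(np.arctan2(d[1],d[0]))%360)
    d=at('wrist',mark,.122,P)[:2]-C
    # 3-fold mean
    a=np.angle(np.mean(np.exp(1j*np.radians(3*np.array(A)))),deg=True)/3
    m=np.degrees(np.arctan2(d[1],d[0]))%360
    lab=[(a+60+120*k)%360 for k in range(3)]
    print('C',C.round(4),'lugs',np.round(A,1),'mark',round(m,1),'label',round(min(lab,key=lambda x:abs((x-m+180)%360-180)),1))
E
python3 - <<'E'
from m import *
P=np.load('pics/w11.npy',allow_pickle=True).item()
ang([(260,65),(304,114),(245,130)],(270,103),(234,95),P)
a=at('wrist',(222,152),.122,P);b=at('wrist',(296,167),.122,P);print(a,b,np.degrees(np.arctan2(b[1]-a[1],b[0]-a[0])),np.linalg.norm(a-b))
E
```

```text
C [ 0.5369 -0.2142] lugs [104.5 342.3 226.1] mark 167.9 label 164.3
[ 0.49255478 -0.2562803   0.122     ] [ 0.56026079 -0.27017068  0.122     ] -11.59376939241515 0.06911617360832958
```

>>> jog_arm:
  commands:
    - [[0,0,6,-25,0,0,0],[0,0,6,-36,0,0,0],[0,0,7,-36,0,0,0],[0,0,7,-36,0,0,0],[0,0,7,-36,0,0,0],[0,0,7,-36,0,0,0],[0,0,6,-36,0,0,0],[0,0,6,-42,0,0,0],[0,0,0,0,0,0,0],[0,0,0,0,0,0,0]]

```text
time: 16.5
ee_pos: [0.5975, -0.0138, 0.2525]
tcp_rot: [0.499, 0.502, -0.5, 0.5]
ft_force: [0.4, -0.0, -0.2]
gripper_width: -0.006
```

```bash
python3 - <<'E'
from h import *
im,P=snap('wrist','w12')
print(tool()[0])
E
```

```text
[ 0.59763393 -0.01494528  0.25281871]
```

View pics/w12.png

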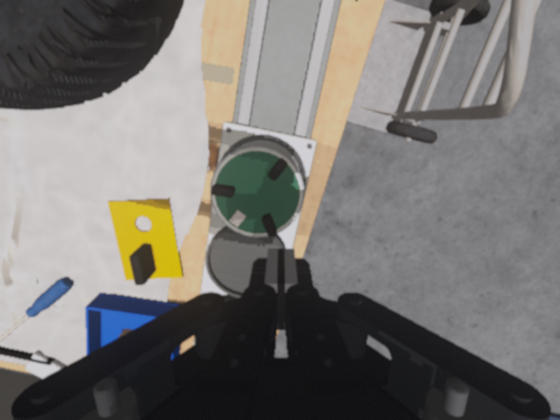

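```bash
python3 - <<'E'
from m import *
P=np.load('pics/w12.npy',allow_pickle=True).item()
ang([(277,168),(223,190),(269,224)],(256,192),(237,217),P)
E
```

```text
C [ 0.573  -0.0074] lugs [ 50.7 171.6 293.6] mark 233.1 label 232.0
```

>>> jog_arm:
  commands:
    - [[0,40,0,0,0,0,0],[0,40,0,0,0,0,0],[0,20,0,0,0,0,0],[0,0,0,0,0,0,0],[0,0,0,0,0,0,0],[0,0,0,0,0,0,0]]

```text
time: 17.15
ee_pos: [0.5997, -0.0162, 0.1563]
tcp_rot: [0.501, 0.499, -0.5, 0.501]
ft_force: [0.6, -0.6, 0.2]
gripper_width: -0.003
```

>>> jog_arm:
  commands:
    - [[0,10,-2,-1,0,0,0],[0,17,0,0,0,0,0],[0,0,0,0,0,0,0],[0,0,0,0,0,0,0],[0,0,0,0,0,0,0]]

```text
time: 17.65
ee_pos: [0.5971, -0.0143, 0.1284]
tcp_rot: [0.5, 0.5, -0.5, 0.5]
ft_force: [0.7, -0.5, -0.8]
gripper_width: -0.001
```

>>> jog_arm:
  commands:
    - [[0,0,-0.8,3.6,0,0,0],[0,0,-1.2,3.6,0,0,0],[0,0,-2.4,3.2,0,0,0],[0,0,-2.8,2.8,0,0,0],[0,0,-3.4,2.1,0,0,0],[0,0,-3.6,1.8,0,0,0],[0,0,-4.3,1.4,0,0,0],[0,0,-4.6,0.9,0,0,0],[0,0,0,0,0,0,0],[0,0,0,0,0,0,0]]

```text
time: 18.65
ee_pos: [0.5748, -0.034, 0.1294]
tcp_rot: [0.501, 0.499, -0.499, 0.501]
ft_force: [1.3, 1.3, 8.2]
gripper_width: 0.001
```

>>> jog_arm:
  commands:
    - [[0,0,3,0,0,0,0],[0,-20,0,0,0,0,0],[0,-30,0,30,0,0,0],[0,-40,0,40,0,0,0],[0,-40,0,0,0,0,0],[0,0,0,0,0,0,0],[0,0,0,0,0,0,0]]

```text
time: 19.35
ee_pos: [0.5766, -0.0996, 0.2537]
tcp_rot: [0.5, 0.499, -0.5, 0.501]
ft_force: [-0.4, 0.7, -0.6]
gripper_width: -0.003
```

```bash
python3 - <<'E'
from h import *
im,P=snap('wrist','w13')
print(tool()[0])
E
```

```text
[ 0.57577886 -0.09901439  0.25209343]
```

View pics/w13.png

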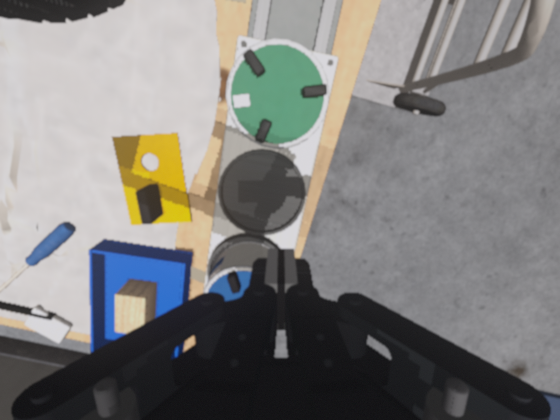

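```bash
python3 - <<'E'
from m import *
P=np.load('pics/w13.npy',allow_pickle=True).item()
im=cv2.imread('pics/w13.png');cv2.imwrite('pics/w13z.png',cv2.resize(im[30:160,210:350],(700,650)))
ang([(255,63),(314,91),(263,131)],(276,93),(241,101),P)
E
```

```text
C [ 0.572  -0.0069] lugs [127.2   1.4 250.2] mark 191.7 label 186.3
```

View pics/w13z.png

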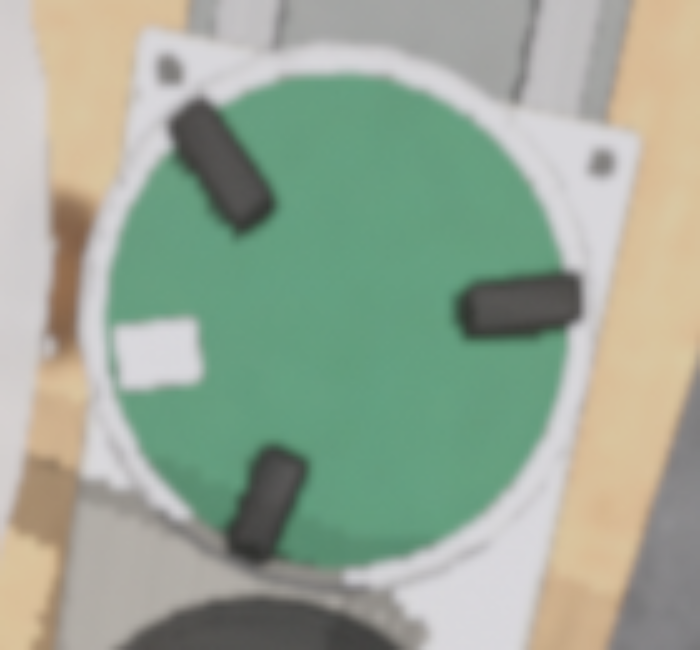

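>>> jog_arm:
  commands:
    - [[0,20,2,-34,0,0,0],[0,30,2,-33,0,0,0],[0,30,0,0,0,0,0],[0,20,0,0,0,0,0],[0,0,0,0,0,0,0],[0,0,0,0,0,0,0],[0,0,0,0,0,0,0]]

```text
time: 20.1
ee_pos: [0.581, -0.0322, 0.1537]
tcp_rot: [0.5, 0.5, -0.5, 0.5]
ft_force: [1.0, -0.9, 0.4]
gripper_width: -0.002
```

>>> jog_arm:
  commands:
    - [[0,10,0,0,0,0,0],[0,13,0,-1,0,0,0],[0,0,0,0,0,0,0],[0,0,0,0,0,0,0],[0,0,-3,0,0,0,0],[0,0,-3,0,0,0,0],[0,0,-3,0,0,0,0],[0,0,-3,0,0,0,0],[0,0,0,0,0,0,0],[0,0,0,0,0,0,0]]

```text
time: 21.1
ee_pos: [0.5682, -0.031, 0.1298]
tcp_rot: [-0.5, -0.5, 0.5, -0.5]
ft_force: [0.5, -0.2, 1.1]
gripper_width: -0.002
```

>>> jog_arm:
  commands:
    - [[0,0,3,0,0,0,0],[0,-20,0,0,0,0,0],[0,-30,0,30,0,0,0],[0,-40,0,40,0,0,0],[0,-40,0,0,0,0,0],[0,0,0,0,0,0,0],[0,0,0,0,0,0,0]]

```text
time: 21.8
ee_pos: [0.5721, -0.0967, 0.2562]
tcp_rot: [0.5, 0.499, -0.5, 0.501]
ft_force: [-0.7, 0.3, -1.2]
gripper_width: -0.001
```

```bash
python3 - <<'E'
from h import *
im,P=snap('wrist','w14')
cv2.imwrite('pics/w14z.png',cv2.resize(im[30:160,210:350],(700,650)))
E
```

```text
(no output)
```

View pics/w14z.png

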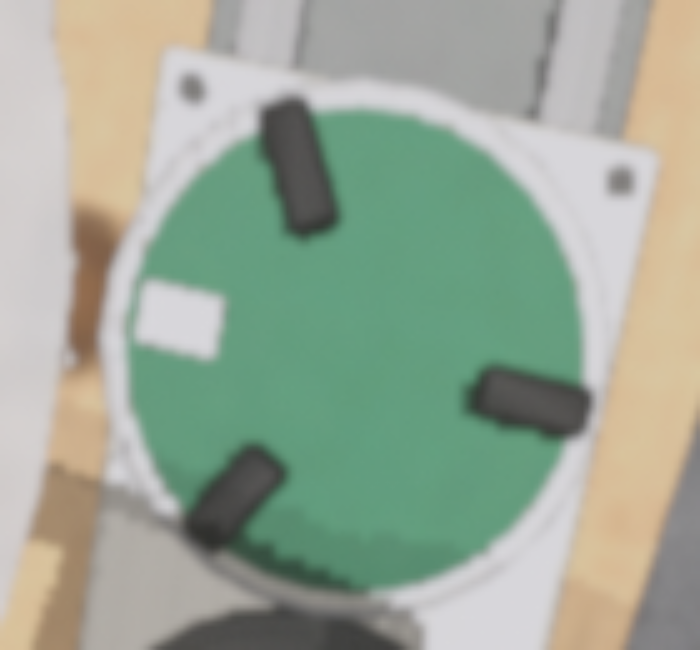

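```bash
python3 - <<'E'
from m import *
P=np.load('pics/w14.npy',allow_pickle=True).item()
g=lambda u,v:(210+u/5-.4,30+v/5-.4)
ang([g(299,167),g(530,401),g(236,498)],g(355,343),g(181,319),P)
a=at('wrist',g(165,47),.05,P);b=at('wrist',g(657,152),.05,P);print(a,b,np.degrees(np.arctan2(b[1]-a[1],b[0]-a[0])))
a=at('wrist',g(192,87),.05,P);b=at('wrist',g(621,181),.05,P);print(a,b,np.degrees(np.arctan2(b[1]-a[1],b[0]-a[0])))
E
```

```text
C [ 0.5714 -0.008 ] lugs [109.  341.6 231.3] mark 172.3 label 167.3
[0.53217925 0.05389134 0.05      ] [0.63554813 0.03393037 0.05      ] -10.929536453384607
[0.5375364  0.04642015 0.05      ] [0.62820542 0.0283329  0.05      ] -11.281639187707118
```

>>> jog_arm:
  commands:
    - [[0,0,-9,34,0,0,0],[0,0,-9,34,0,0,0],[0,0,-9,34,0,0,0],[0,0,-9,34,0,0,0],[0,0,-9,34,0,0,0],[0,0,-9,34,0,0,0],[0,0,0,0,5.5,0,0],[0,0,0,0,5.5,0,0],[0,0,0,0,0,0,0],[0,0,0,0,0,0,0]]

```text
time: 22.85
ee_pos: [0.5171, -0.2995, 0.2536]
tcp_rot: [-0.545, -0.452, 0.545, -0.45]
ft_force: [0.2, 0.3, 0.5]
gripper_width: 0.001
```

```bash
python3 - <<'E'
from h import *
p,M,s=tool();print(p,M.round(3));print(shift(np.array([.518,-.301,.095])-p))
im,P=snap('wrist','w15')
E
```

```text
[ 0.51706527 -0.29945426  0.25355259] [[-0.002  0.982 -0.188]
 [ 0.002 -0.188 -0.982]
 [-1.    -0.002 -0.001]]
[158.54737756   1.57380117   1.56170655]
```

View pics/w15.png

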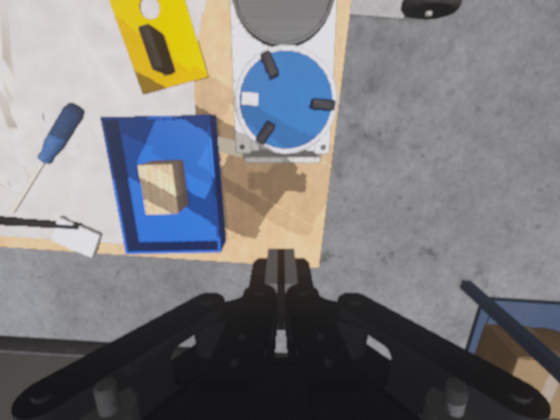

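>>> jog_arm:
  commands:
    - [[0,40,1,1,0,0,0],[0,40,0,0,0,0,0],[0,40,0,0,0,0,0],[0,30,0,0,0,0,0],[0,8,0,0,0,0,0],[0,0,0,0,0,0,0],[0,0,0,0,0,0,0]]

```text
time: 23.6
ee_pos: [0.5193, -0.3021, 0.0989]
tcp_rot: [0.546, 0.449, -0.545, 0.451]
ft_force: [0.0, -0.2, -0.5]
gripper_width: -0.004
```

```bash
python3 - <<'E'
from h import *
p,M,s=tool();print(p,M.round(3),s['ft_force'])
im,P=snap('side','d16')
cv2.imwrite('pics/d16z.png',cv2.resize(im[190:330,290:410],(600,700)))
E
```

```text
[ 0.51927452 -0.30213577  0.09886203] [[ 0.002  0.982 -0.19 ]
 [-0.002 -0.19  -0.982]
 [-1.     0.002  0.001]] [ 0.03062457 -0.2223532  -0.47851676]
```

View pics/d16z.png

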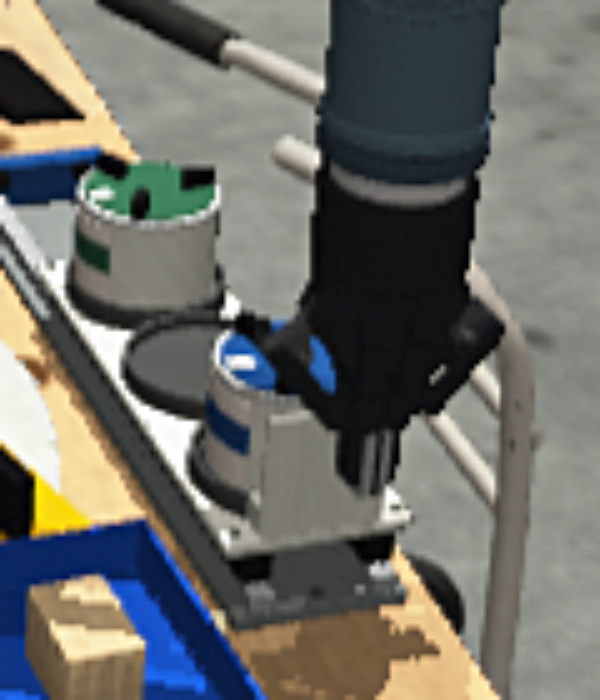

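>>> jog_arm:
  commands:
    - [[0,2,0,-8,0,0,0],[0,0,0,-8,0,0,0],[0,0,0,-3,0,0,0],[0,0,0,-3,0,0,0],[0,0,0,-3,0,0,0],[0,0,0,-4,0,0,0],[0,0,0,-5,0,0,0],[0,0,0,-6,0,0,0],[0,0,0,-7,0,0,0],[0,0,0,-7,0,0,0]]

```text
time: 24.65
ee_pos: [0.5287, -0.2481, 0.0954]
tcp_rot: [0.546, 0.45, -0.546, 0.45]
ft_force: [-1.5, -2.5, 2.2]
gripper_width: -0.002
```

>>> jog_arm:
  commands:
    - [[0,0,0,-8,0,0,0],[0,0,0,-8,0,0,0],[0,0,0,-8,0,0,0],[0,0,0,-8,0,0,0],[0,0,0,-8,0,0,0],[0,0,0,-8,0,0,0],[0,0,0,-8,0,0,0],[0,0,0,-8,0,0,0],[0,0,0,-8,0,0,0],[0,0,0,-8,0,0,0]]

```text
time: 25.65
ee_pos: [0.544, -0.1694, 0.0952]
tcp_rot: [0.546, 0.45, -0.546, 0.45]
ft_force: [0.8, -4.6, 2.4]
gripper_width: -0.002
```

```bash
python3 - <<'E'
from h import *
p,M,s=tool();print(p,s['ft_force'])
im,P=snap('side','d17')
cv2.imwrite('pics/d17z.png',cv2.resize(im[190:330,270:390],(600,700)))
im,P=snap('wrist','w17')
E
```

```text
[ 0.54404053 -0.1693849   0.09521102] [ 0.76419275 -4.58125138  2.41694242]
```

View pics/d17z.png

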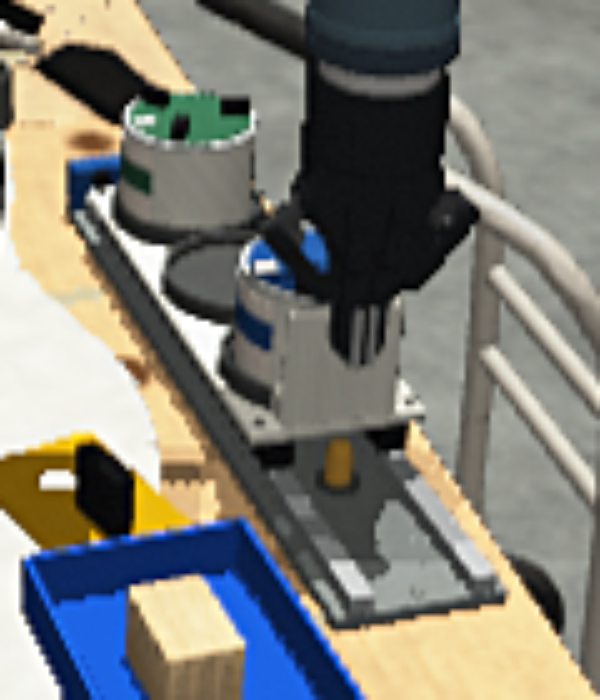

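View pics/w17.png

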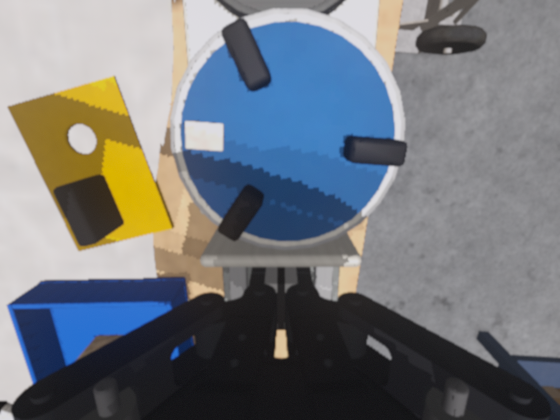

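>>> jog_arm:
  commands:
    - [[0,0,0,-6,0,0,0],[0,0,0,-6,0,0,0],[0,0,0,-6,0,0,0],[0,0,0,-6,0,0,0],[0,0,0,-5,0,0,0],[0,0,0,-3,0,0,0],[0,0,0,-2,0,0,0]]

```text
time: 26.45
ee_pos: [0.5502, -0.1361, 0.095]
tcp_rot: [-0.545, -0.45, 0.546, -0.45]
ft_force: [-2.6, -1.8, -1.9]
gripper_width: -0.002
```

>>> jog_arm:
  commands:
    - [[0,0,0,-2,0,0,0],[0,0,0,-2,0,0,0],[0,0,0,-2,0,0,0]]

```text
time: 26.75
ee_pos: [0.5513, -0.1306, 0.0951]
tcp_rot: [-0.546, -0.45, 0.546, -0.45]
ft_force: [-2.4, -2.5, -2.1]
gripper_width: -0.001
```

>>> jog_arm:
  commands:
    - [[0,0,0,-2,0,0,0],[0,0,0,-2,0,0,0]]

```text
time: 26.95
ee_pos: [0.5515, -0.1301, 0.0952]
tcp_rot: [-0.544, -0.449, 0.547, -0.451]
ft_force: [-8.3, -21.9, -3.6]
gripper_width: 0.001
```

>>> jog_arm:
  commands:
    - [[0,0,0,4,0,0,0],[0,0,0,10,0,0,0],[0,-20,0,30,0,0,0],[100,-45,0,20,0,0,0],[100,-45,-10,0,0,0,0],[100,-45,-30,0,0,0,0],[100,-45,-30,0,0,0,0],[100,-45,-30,0,0,0,0],[100,0,0,0,0,0,0],[100,0,0,0,0,0,0]]

```text
time: 27.95
ee_pos: [0.449, -0.1721, 0.3319]
tcp_rot: [0.546, 0.448, -0.545, 0.451]
ft_force: [0.1, -0.2, 0.2]
gripper_width: 0.999
```

```bash
python3 - <<'E'
from h import *
p,M,s=tool();print(p,M.round(3),s['ft_force'])
im,P=snap('wrist','w18')
cv2.imwrite('pics/w18z.png',cv2.resize(im,(800,600)))
im,P=snap('side','d18')
cv2.imwrite('pics/d18z.png',cv2.resize(im[190:330,270:390],(600,700)))
E
```

```text
[ 0.44899097 -0.17206864  0.33190226] [[ 0.004  0.982 -0.191]
 [-0.002 -0.191 -0.982]
 [-1.     0.005  0.001]] [ 0.05754342 -0.18847775  0.15456075]
```

View pics/w18z.png

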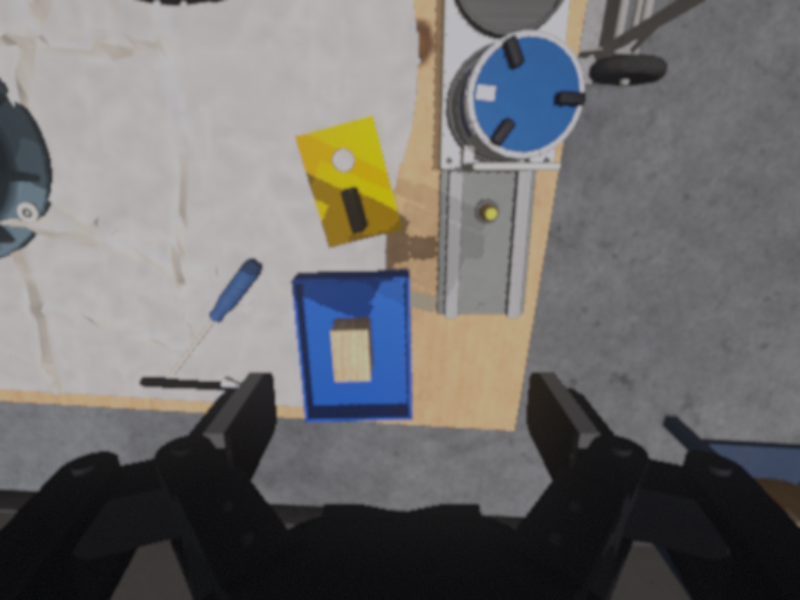

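View pics/d18z.png

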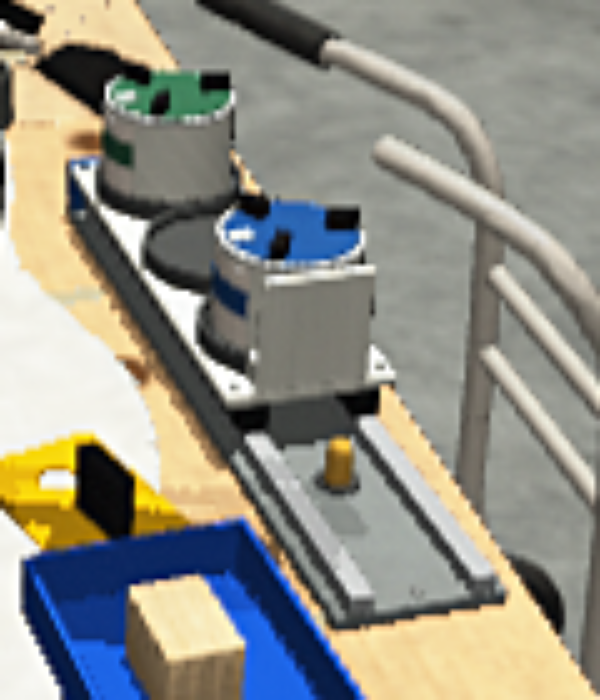

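```bash
cat > kp.py <<'E'
from h import *
def keeper(im,P,z=.006,n='wrist'):
    hsv=cv2.cvtColor(im,cv2.COLOR_BGR2HSV)
    m=cv2.inRange(hsv,(20,140,50),(35,255,255))
    k,l,st,ce=cv2.connectedComponentsWithStats(m)
    i=1+np.argmax(st[1:,4]); m=(l==i).astype(np.uint8)
    cs,h=cv2.findContours(m,cv2.RETR_CCOMP,cv2.CHAIN_APPROX_NONE)
    o=max(cs,key=cv2.contourArea)
    w=np.array([at(n,q[0],z,P)[:2] for q in o])
    r=cv2.minAreaRect((w*1000).astype(np.float32)); print('rect c',np.round(r[0],1),'size',np.round(r[1],1),'ang',round(r[2],1))
    for c in cs:
        a=cv2.contourArea(c)
        if c is not o and a>15:
            mu=cv2.moments(c);uv=(mu['m10']/mu['m00'],mu['m01']/mu['m00']);print('inner',a,np.round(uv,1),at(n,uv,z,P).round(4))
E
python3 - <<'E'
from kp import *
P=np.load('pics/w18.npy',allow_pickle=True).item();im=cv2.imread('pics/w18.png')
keeper(im,P)
k=.7
for nm,uv,z in [('pin',(490,213),.036),('hole',(343,160),.006),('grip',(353,209),.047),('plate l',(472,165),.122),('plate r',(560,167),.122),('railend l',(444,314),.022),('railend r',(520,314),.022)]:
    print(nm,at('wrist',((uv[0]+.5)*k-.5,(uv[1]+.5)*k-.5),z,P).round(4))
cv2.imwrite('pics/w18k.png',cv2.resize(im[70:190,190:390],(800,480),interpolation=cv2.INTER_CUBIC))
E
```

```text
rect c [ 407.2 -107.7] size [ 82.3 118.3] ang 3.7
inner 366.5 [247.6 146.8] [ 0.405  -0.1343  0.006 ]
inner 251.5 [239.8 111.7] [ 0.4052 -0.0821  0.006 ]
pin [ 0.543  -0.1616  0.036 ]
hole [ 0.4054 -0.0823  0.006 ]
grip [ 0.4093 -0.1303  0.047 ]
plate l [ 0.5181 -0.1097  0.122 ]
plate r [ 0.5861 -0.1245  0.122 ]
railend l [ 0.4802 -0.2644  0.022 ]
railend r [ 0.5638 -0.2809  0.022 ]
```

View pics/w18k.png

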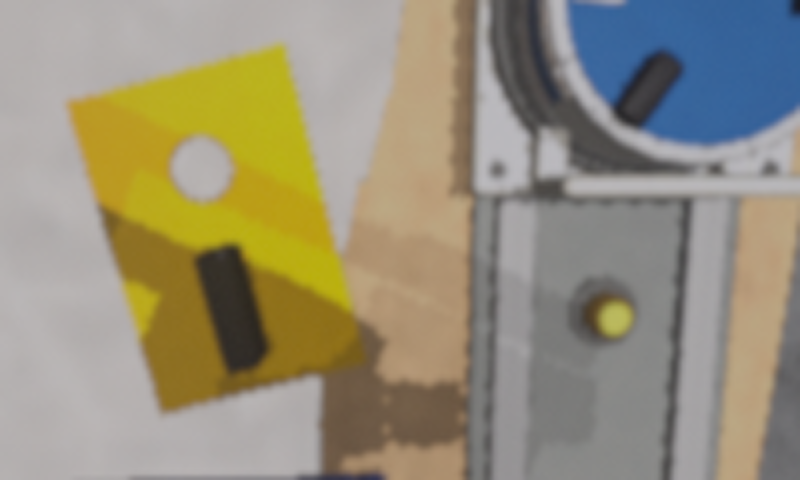

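>>> jog_arm:
  commands:
    - [[75,0,0,0,-7.35,0,0],[75,0,0,0,-7.35,0,0],[75,30,-19,-21,0,0,0],[75,40,-19,-21,0,0,0],[75,40,0,0,0,0,0],[75,40,0,0,0,0,0],[75,20,0,0,0,0,0],[75,0,0,0,0,0,0],[75,0,0,0,0,0,0]]

```text
time: 28.95
ee_pos: [0.4076, -0.132, 0.1593]
tcp_rot: [0.483, 0.517, -0.484, 0.515]
ft_force: [-0.3, -0.3, 0.2]
gripper_width: 0.749
```

```bash
python3 - <<'E'
from kp import *
p,M,s=tool();print(p,M.round(3));print(shift(np.array([.4088,-.1327,.013])-p))
im,P=snap('wrist','w19')
keeper(im,P)
E
```

```text
[ 0.40763165 -0.13203013  0.15926575] [[-0.002  0.998  0.065]
 [ 0.002  0.065 -0.998]
 [-1.    -0.002 -0.002]]
[146.26182953   1.40507916   0.99373307]
rect c [ 407.3 -107.7] size [ 82.3 118.6] ang 3.7
inner 526.0 [282.8 142.5] [ 0.4051 -0.0821  0.006 ]
```

View pics/w19.png

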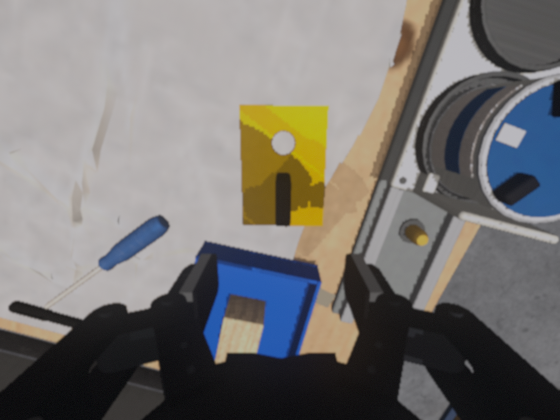

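>>> jog_arm:
  commands:
    - [[75,40,1,1,0,0,0],[75,40,0,0,0,0,0],[75,40,0,0,0,0,0],[75,20,0,0,0,0,0],[75,5,0,0,0,0,0],[75,0,0,0,0,0,0],[75,0,0,0,0,0,0]]

```text
time: 29.7
ee_pos: [0.4105, -0.1343, 0.0166]
tcp_rot: [0.484, 0.515, -0.483, 0.517]
ft_force: [-0.1, -0.7, 0.2]
gripper_width: 0.753
```

>>> jog_arm:
  commands:
    - [[0,0,0,0,0,0,0],[0,0,0,0,0,0,0],[0,0,0,0,0,0,0],[0,0,0,0,0,0,0],[0,0,0,0,0,0,0],[0,0,0,0,0,0,0],[0,0,0,0,0,0,0]]
  force: 80

```text
time: 30.4
ee_pos: [0.4095, -0.1336, 0.0157]
tcp_rot: [0.484, 0.515, -0.484, 0.516]
ft_force: [-1.7, 1.3, 6.1]
gripper_width: 0.149
```

>>> jog_arm:
  commands:
    - [[0,-5,0,0,0,0,0],[0,-15,0,0,0,0,0],[0,-30,0,0,0,0,0],[0,-30,0,0,0,0,0],[0,0,0,0,0,0,0],[0,0,0,0,0,0,0]]

```text
time: 31.0
ee_pos: [0.409, -0.1334, 0.0952]
tcp_rot: [0.484, 0.515, -0.484, 0.516]
ft_force: [0.4, 0.7, -2.8]
gripper_width: 0.151
```

```bash
python3 - <<'E'
from kp import *
p,M,s=tool();print(p,s['gripper_width']);print(shift(np.array([.5335,-.2111,p[2]])-p))
im,P=snap('wrist','w20')
E
```

```text
[ 0.40900508 -0.13336368  0.09518711] 0.15127318718460184
[  0.18557119 119.2132501   85.61593085]
```

View pics/w20.png

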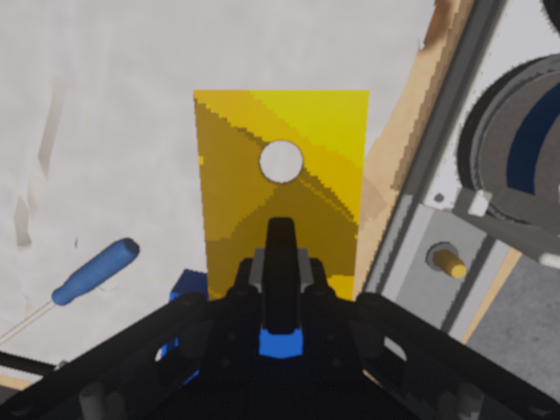

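>>> jog_arm:
  commands:
    - [[0,0,0,10,0,0,0],[0,0,0,15,4,0,0],[0,0,0,15,4,0,0],[0,0,0,15,4,0,0],[0,0,0,10,2.7,0,0],[0,0,20,0,0,0,0],[0,0,30,0,0,0,0],[0,0,30,0,0,0,0],[0,0,30,0,0,0,0],[0,0,20,0,0,0,0]]

```text
time: 32.05
ee_pos: [0.5366, -0.2234, 0.0937]
tcp_rot: [-0.546, -0.45, 0.546, -0.449]
ft_force: [0.1, 0.1, -1.3]
gripper_width: 0.151
```

>>> jog_arm:
  commands:
    - [[0,0,0,0,0,0,0],[0,0,0,0,0,0,0],[0,0,0,0,0,0,0]]

```text
time: 32.35
ee_pos: [0.534, -0.2224, 0.0939]
tcp_rot: [-0.545, -0.451, 0.546, -0.449]
ft_force: [-0.7, 0.6, -1.1]
gripper_width: 0.151
```

```bash
python3 - <<'E'
from kp import *
p,M,s=tool();print(p,M.round(3),s['gripper_width'],s['ft_force'])
im,P=snap('wrist','w21')
cv2.imwrite('pics/w21z.png',cv2.resize(im,(800,600)))
print(p[2]-.0157+.006)
keeper(im,P,p[2]-.0157+.006)
E
```

```text
[ 0.53400987 -0.22243151  0.09390021] [[-0.002  0.982 -0.191]
 [ 0.001 -0.191 -0.982]
 [-1.    -0.002 -0.001]] 0.15132141091041326 [-0.66150876  0.5923095  -1.12586098]
0.08420021200098488
rect c [ 538.4 -194.7] size [116.3  84.6] ang 78.8
inner 1340.5 [280.7 162.4] [ 0.543  -0.1719  0.0842]
inner 19.5 [280.7 142.8] [ 0.5449 -0.1623  0.0842]
```

View pics/w21z.png

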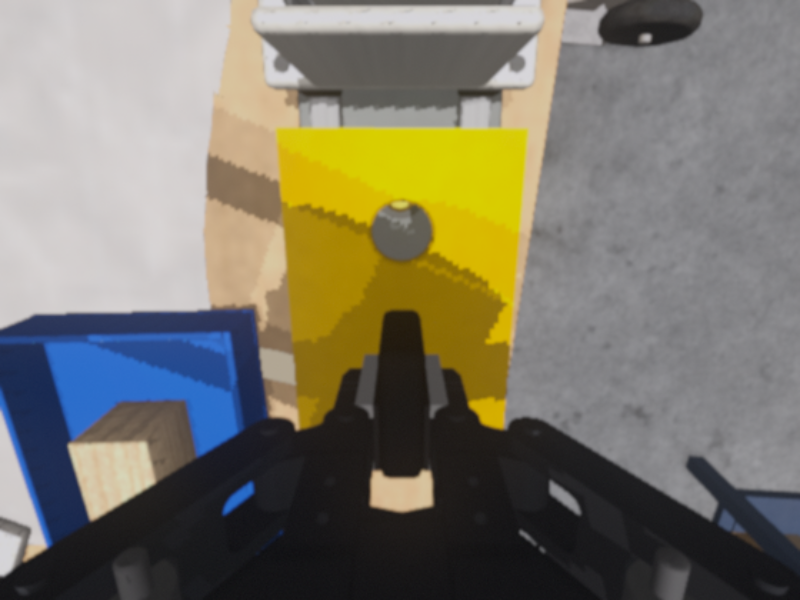

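>>> jog_arm:
  commands:
    - [[0,10,0,-4,0,0,0],[0,12,0,-5,0,0,0],[0,10,0,0,0,0,0],[0,0,0,0,0,0,0],[0,0,0,0,0,0,0],[0,0,0,0,0,0,0]]

```text
time: 33.0
ee_pos: [0.5375, -0.2143, 0.0632]
tcp_rot: [0.546, 0.45, -0.546, 0.45]
ft_force: [-0.6, 0.2, -1.3]
gripper_width: 0.153
```

```bash
python3 - <<'E'
from kp import *
p,M,s=tool();print(p,M.round(3),s['gripper_width'],s['ft_force'])
im,P=snap('wrist','w22')
cv2.imwrite('pics/w22z.png',cv2.resize(im[80:240,200:360],(640,640),interpolation=cv2.INTER_CUBIC))
keeper(im,P,p[2]-.0157+.006)
im,P=snap('side','d22')
cv2.imwrite('pics/d22z.png',cv2.resize(im[210:330,290:390],(600,720)))
E
```

```text
[ 0.5374636  -0.21428076  0.06318047] [[ 0.     0.982 -0.191]
 [-0.    -0.191 -0.982]
 [-1.     0.001  0.   ]] 0.15334269212924043 [-0.59868799  0.16656236 -1.29344127]
rect c [ 541.9 -186.6] size [116.4  84.5] ang 78.8
inner 133.0 [276.1 155. ] [ 0.5449 -0.1597  0.0535]
inner 863.5 [283.9 166.1] [ 0.5477 -0.166   0.0535]
```

View pics/w22z.png

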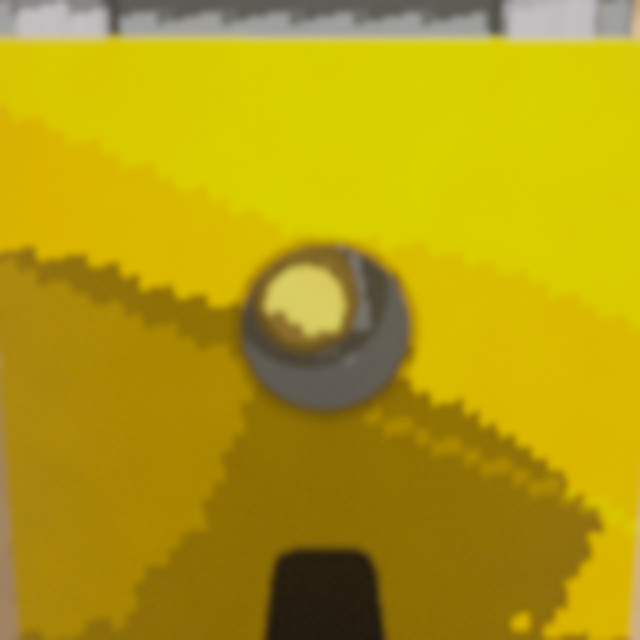

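View pics/d22z.png

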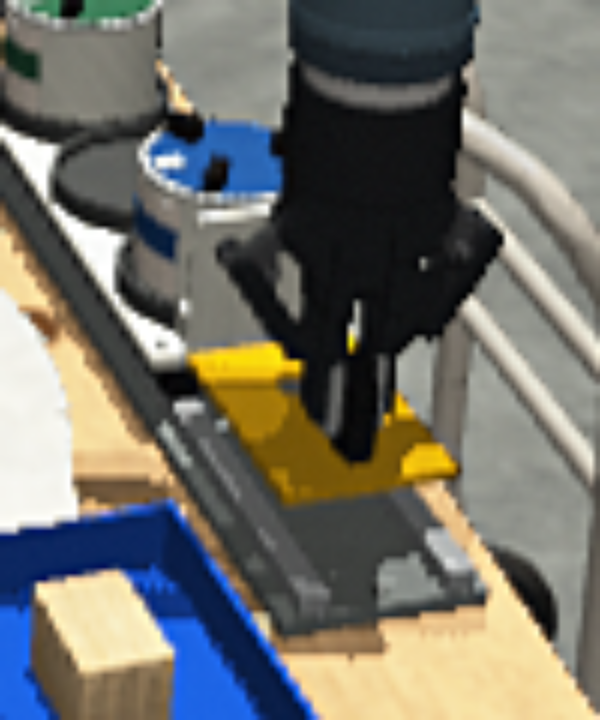

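```bash
python3 - <<'E'
from kp import *
p,M,s=tool();print(p)
P=np.load('pics/w22.npy',allow_pickle=True).item()
h=at('wrist',(200+326/4-.4,80+327/4-.4),.0535,P);q=at('wrist',(200+306/4-.4,80+301/4-.4),.036,P)
print(h,q,M.T@(q-h)*1000, M.T@(h-p)*1000)
E
```

```text
[ 0.53760466 -0.21438937  0.06346185]
[ 0.54678472 -0.16334366  0.0535    ] [ 0.5442673  -0.16168272  0.036     ] [17.4967433  -2.80557385 -1.15708691] [  9.93964023  -0.74272047 -51.86356101]
```

>>> jog_arm:
  commands:
    - [[0,3,-1.5,-0.6,0,0,0],[0,4,-1.3,-0.6,0,0,0],[0,0,0,0,0,0,0],[0,0,0,0,0,0,0],[0,0,0,0,0,0,0]]

```text
time: 33.6
ee_pos: [0.5347, -0.2124, 0.056]
tcp_rot: [0.546, 0.45, -0.546, 0.45]
ft_force: [-0.5, -0.3, -1.3]
gripper_width: 0.154
```

```bash
python3 - <<'E'
from kp import *
p,M,s=tool();print(p,s['gripper_width'],s['ft_force'])
im,P=snap('wrist','w23')
cv2.imwrite('pics/w23z.png',cv2.resize(im[80:240,200:360],(640,640),interpolation=cv2.INTER_CUBIC))
E
```

```text
[ 0.53472605 -0.21241006  0.05597518] 0.15386844460377963 [-0.47208935 -0.32320057 -1.34047559]
```

View pics/w23z.png

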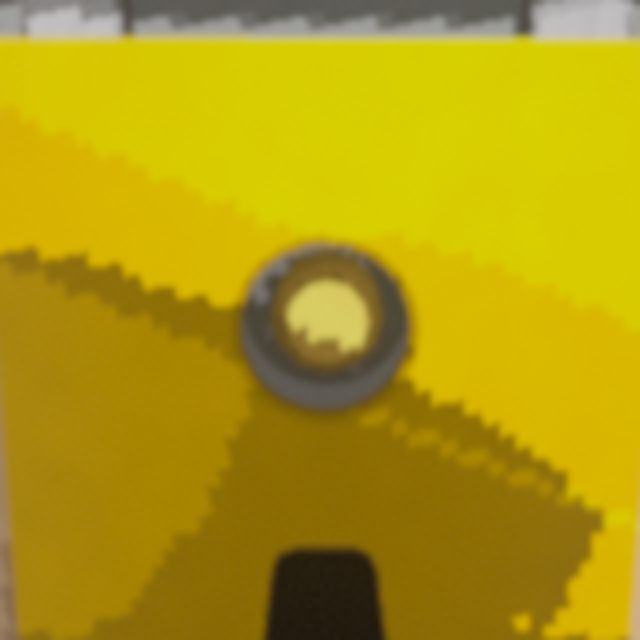

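```bash
python3 - <<'E'
from kp import *
p,M,s=tool();print(p)
P=np.load('pics/w23.npy',allow_pickle=True).item()
z=p[2]-.0157+.006
h=at('wrist',(200+326/4-.4,80+327/4-.4),z,P);q=at('wrist',(200+328/4-.4,80+317/4-.4),.036,P)
print(z,h,q,M.T@(q-h)*1000)
E
```

```text
[ 0.53480432 -0.21241445  0.05604526]
0.04634526451082959 [ 0.5440295  -0.1614125   0.04634526] [ 0.54428276 -0.16159417  0.036     ] [10.345352    0.2806028   0.12882776]
```

Aligned to within 0.3 mm. Lower onto the pin.

>>> jog_arm:
  commands:
    - [[0,4,0,0,0,0,0],[0,4,0,0,0,0,0],[0,3,0,0,0,0,0],[0,3,0,0,0,0,0],[0,0,0,0,0,0,0],[0,0,0,0,0,0,0]]

```text
time: 34.25
ee_pos: [0.5346, -0.2123, 0.0418]
tcp_rot: [-0.546, -0.45, 0.546, -0.45]
ft_force: [-0.5, -0.5, -1.5]
gripper_width: 0.149
```

>>> jog_arm:
  commands:
    - [[0,2,0,0,0,0,0],[0,1,0,0,0,0,0],[0,0,0,0,0,0,0],[0,0,0,0,0,0,0]]

```text
time: 34.65
ee_pos: [0.5347, -0.2123, 0.0389]
tcp_rot: [-0.546, -0.45, 0.546, -0.45]
ft_force: [-0.2, -0.7, -1.7]
gripper_width: 0.153
```

>>> jog_arm:
  commands:
    - [[0,1,0,0,0,0,0],[0,0,0,0,0,0,0],[0,0,0,0,0,0,0]]

```text
time: 34.95
ee_pos: [0.5347, -0.2123, 0.0379]
tcp_rot: [0.546, 0.45, -0.546, 0.45]
ft_force: [-0.8, 0.3, -2.1]
gripper_width: 0.152
```

>>> jog_arm:
  commands:
    - [[0,0.5,0,0,0,0,0],[20,0,0,0,0,0,0],[30,0,0,0,0,0,0],[45,0,0,0,0,0,0],[45,0,0,0,0,0,0],[45,0,0,0,0,0,0]]

```text
time: 35.55
ee_pos: [0.5347, -0.2124, 0.0375]
tcp_rot: [0.546, 0.45, -0.546, 0.45]
ft_force: [0.1, 0.1, -1.1]
gripper_width: 0.451
```

>>> jog_arm:
  commands:
    - [[45,-10,0,0,0,0,0],[45,-30,0,0,0,0,0],[45,-45,0,0,0,0,0],[45,-45,0,0,0,0,0],[45,-45,0,0,0,0,0],[45,-45,0,0,0,0,0],[45,-45,0,0,0,0,0],[45,0,0,0,0,0,0],[45,0,0,0,0,0,0]]

```text
time: 36.45
ee_pos: [0.5352, -0.2126, 0.3047]
tcp_rot: [0.546, 0.448, -0.545, 0.451]
ft_force: [-0.1, -0.6, -0.4]
gripper_width: 0.454
```

```bash
python3 - <<'E'
from kp import *
p,M,s=tool();print(p,s['ft_force'])
im,P=snap('wrist','w24');cv2.imwrite('pics/w24z.png',cv2.resize(im,(800,600)))
keeper(im,P,.028)
im,P=snap('side','d24')
cv2.imwrite('pics/d24z.png',cv2.resize(im[190:330,270:390],(600,700)))
E
```

```text
[ 0.53518662 -0.21261533  0.30470305] [-0.09972956 -0.60207814 -0.41277145]
rect c [ 538.9 -186.5] size [117.6  83.4] ang 78.9
inner 328.5 [279.5 173.4] [ 0.5329 -0.216   0.028 ]
inner 220.5 [279.4 133.1] [ 0.5435 -0.1617  0.028 ]
```

View pics/w24z.png

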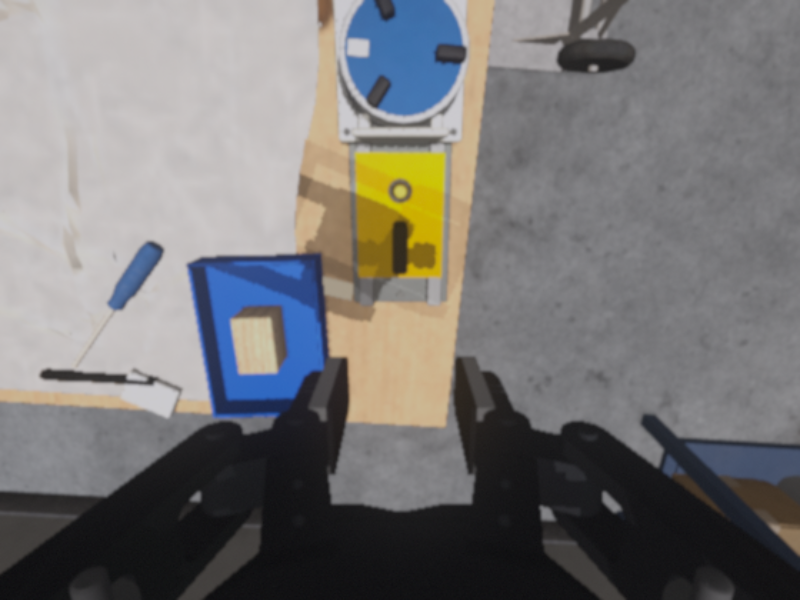

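View pics/d24z.png

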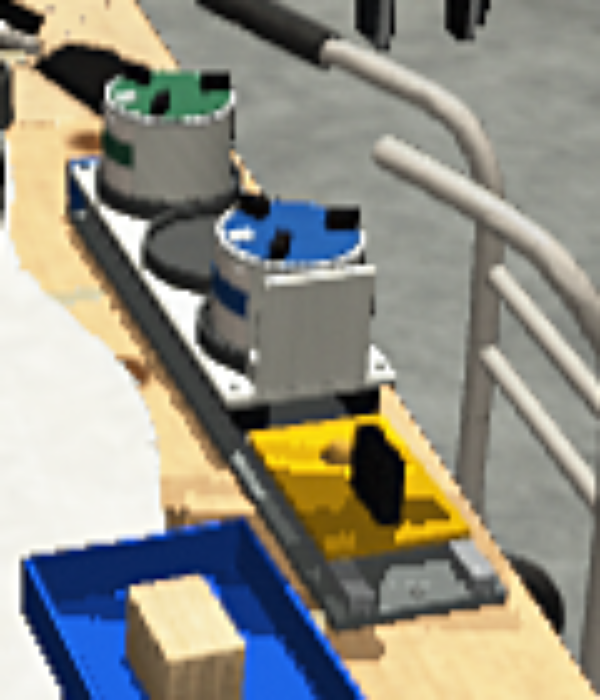

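>>> jog_arm:
  commands:
    - [[45,-20,0,-30,0,0,0],[45,0,0,-40,0,0,0],[45,0,0,-40,0,0,0],[45,0,0,-40,0,0,0],[45,0,0,-20,0,0,0],[45,0,0,0,0,0,0],[45,0,0,0,0,0,0]]

```text
time: 37.25
ee_pos: [0.5665, -0.0452, 0.3208]
tcp_rot: [-0.545, -0.451, 0.546, -0.449]
ft_force: [0.3, -0.7, 0.0]
gripper_width: 0.451
```

```bash
python3 - <<'E'
from kp import *
im,P=snap('wrist','w25');cv2.imwrite('pics/w25z.png',cv2.resize(im[0:300,140:420],(747,800))[:600])
cv2.imwrite('pics/w25y.png',cv2.resize(im[0:300,180:400],(587,800)))
p,M,s=tool();print(p)
E
```

```text
[ 0.56656392 -0.04592069  0.32113587]
```

View pics/w25z.png

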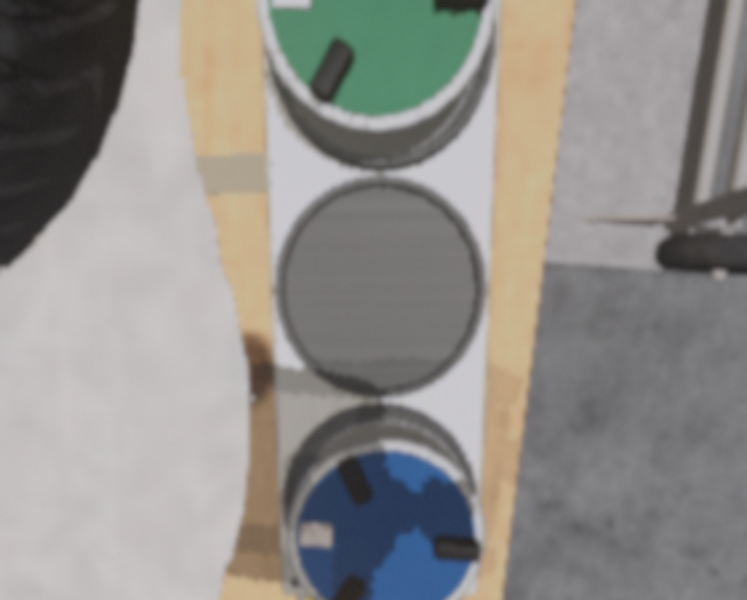

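>>> jog_arm:
  commands:
    - [[45,0,0,-30,0,0,0],[45,0,0,-40,0,0,0],[45,0,0,-40,0,0,0],[45,0,0,0,0,0,0],[45,0,0,0,0,0,0]]

```text
time: 37.8
ee_pos: [0.588, 0.0619, 0.3218]
tcp_rot: [-0.545, -0.45, 0.546, -0.45]
ft_force: [1.0, -1.2, 0.3]
gripper_width: 0.45
```

```bash
python3 - <<'E'
from kp import *
im,P=snap('wrist','w26');cv2.imwrite('pics/w26z.png',cv2.resize(im,(800,600)))
im,P=snap('scene','s26');cv2.imwrite('pics/s26z.png',cv2.resize(im[150:350,100:400],(800,533)))
E
```

```text
(no output)
```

View pics/w26z.png

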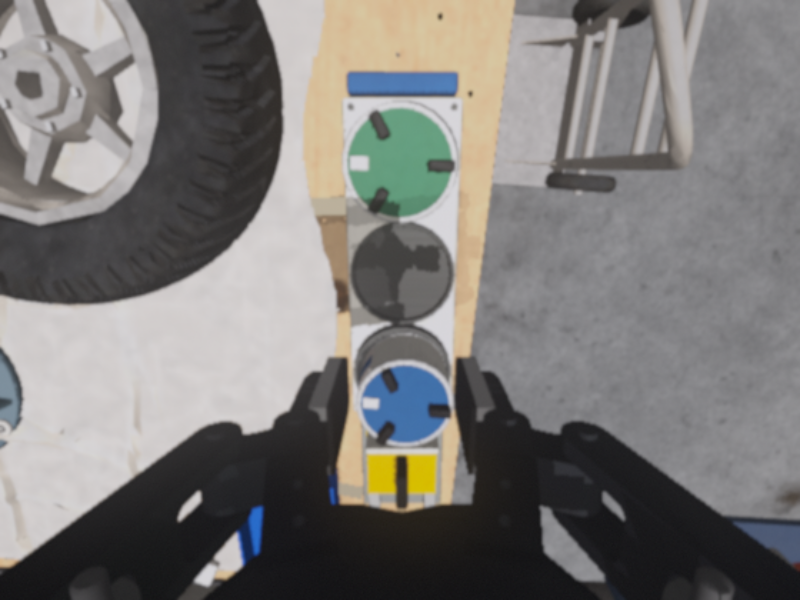

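View pics/s26z.png

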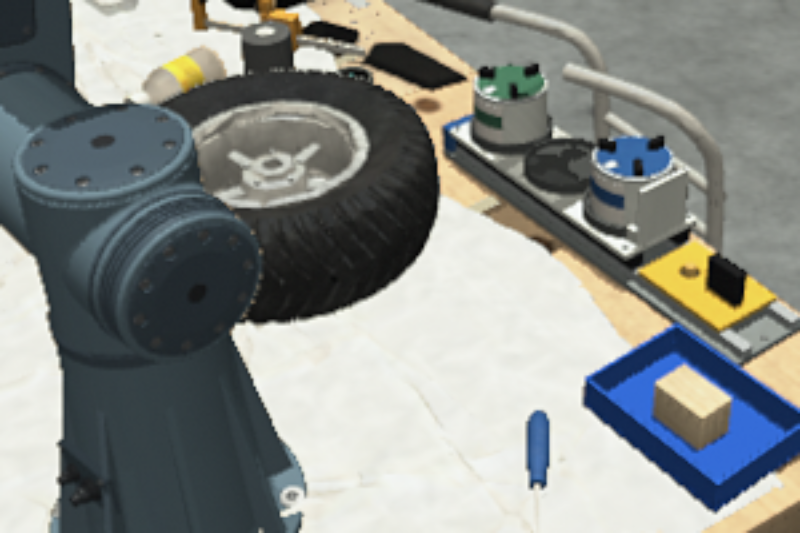

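```bash
python3 - <<'E'
from m import *
P=np.load('pics/w26.npy',allow_pickle=True).item()
k=.7;g=lambda u,v:((u+.5)*k-.5,(v+.5)*k-.5)
ang([g(379,125),g(441,166),g(378,200)],g(401,162),g(359,163),P)
ang([g(389,380),g(439,411),g(386,433)],g(405,403),g(371,404),P)
p,M,s=tool(); print('rail yaw ref',np.degrees(np.arctan2(M[1,1],M[0,1])))
P=np.load('pics/w24.npy',allow_pickle=True).item()
ang([g(384,8),g(451,53),g(378,92)],g(403,53),g(358,47),P)
E
```

```text
C [0.6014 0.1375] lugs [110.9 343.3 226.6] mark 170.2 label 167.0
C [ 0.5653 -0.0661] lugs [105.1 345.2 224.1] mark 173.1 label 164.8
rail yaw ref -11.094256653343452
C [ 0.5642 -0.0691] lugs [106.6 344.9 225.6] mark 161.4 label 165.7
```

```bash
python3 -c "
from rig import *
print(sign_off())"
```

```text
the job is handed in; nothing more can be done
None
```

I handed the job in at about 38 s of the 210 s limit. By my checks everything is in place, though signing off gives no verdict.

- **What was there:** the blue and green tins and one chock. I saw no red tin and no second chock.
- **Tins:** both are upright on their turntables. From the lid lugs, the green label is about 2° and the blue about 4° off the front, against a limit of 11.5°. The white lid marks were noisier: green within about 2°, but the two blue readings were 4° to one side and 7° to the other. During its first turn the blue tin tilted because the fingertip caught its rim. It settled flat when I lifted, and I finished with a smaller turning radius.
- **Chock:** it lies in the blue bin.
- **Carrier:** I pushed it until the stop pushed back with about 22 N. The camera gives 148–149 mm of travel rather than 150 mm. I take that as calibration error, and it is above the 145 mm required.
- **Keeper:** it lies flat on the rails with the pin standing through the hole. The hole measured within about 1 mm of the pin. It is parallel to the rail, with the grip away from the carrier.
- **Bystanders:** the arm never went near the aerosol can or the grey pot. I did not measure their positions again at the end.

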